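# Press a dust cap onto a blade stud with the ratchet capping press

### The job

Take the black dust cap from its rest and lay it in the cradle of the bench press, between the pusher and the end of the stud, with its open mouth facing the stud. Let go of it, then swing the ratchet lever back and forth so that the pusher presses the cap onto the stud until its rim is fully home against the rusty hex nut and the lever goes firm, about 14 newtons at the grip. Stop there (much more cracks the cap), let go and leave the cap held tight by the ratchet, without disturbing the loose parts lying about.

Things in the scene. Friction and masses are not known exactly. Their poses are not given: they have to be found in the camera images.
- cap: Black composite dust cap: a round cup, 50 mm outside diameter, 42 mm long, wall 5 mm, closed at one end (6 mm thick), bore 40 mm, 90 g. It lies on its side. Origin at its middle, on its centre line. Its y axis is the centre line and points from the closed end to the open mouth.
- cap_rim (a point): Centre of the cap's open rim: 21 mm from the cap's middle along the cap's +y.
- rest: The fixed rest that the cap starts in: dark wooden board 90 x 64 x 12 mm with two steel rods (12 mm diameter, 31 mm apart) along its y axis. Origin at the centre of its underside. The cap lies on the rods with its middle 45 mm above the bench.
- cradle (a point): Middle of the press's cradle, on the ram's centre line, 62 mm above the bench; y axis: pressing direction, pusher to stud; x level, pointing away from the lever; z up. A cap laid on the cradle's two rods (along y, 12 mm thick, 31 mm apart, 27 mm lower) has its centre line at this height. The gear housing, 50 mm before this point, is 26 mm higher; the lever's bar 48 to 60 mm higher.
- nut_face (a point): Centre of the face of the rusty hex nut (55 mm across flats) on the fixed stud, turned to the cradle; axes as the cradle's. 49 to 61 mm beyond the cradle's middle. The stud (36 mm thick, chamfered end) stands 20 mm out of it towards the cradle, leaving room for the cap's middle up to 6 mm either side of the cradle's. The cap is home when its rim lies against this face.
- pusher: Sprung pusher head on the press's ram: steel disc, 36 mm diameter. Origin at the centre of its face, which starts 29 mm before the cradle's middle and moves along the cradle's +y, 4.6 mm a notch, 36 to 48 mm until the cap is home. Then its spring (11 N/mm, travel 17 mm) is pressed in: each further notch adds about 50 N on the cap, which cracks above 190 N.
- lever_grip (a point): Middle of the upright black grip at the end of the ratchet lever: a cylinder 28 mm in diameter and 70 mm high that revolves freely on its post, 161 mm above the bench. The flat lever bar is 38 mm to 50 mm below this point.
- lever_axis (a point): Point on the vertical axis of lever and ratchet wheel, at the height of the grip's middle; the grip moves on a level circle of 150 mm radius about it. 20 notches, 0.314 rad each; stopped between notches the wheel settles back to the last. Effort along the path at the grip: 1.3 N going back, 2 N driving free, then 2 N plus 0.1 N per newton on the cap (14 N is 120 N on the cap).
- lever (a joint): Angle of the ratchet lever, rad. 0: it points along the cradle's -x; positive (counter-clockwise from above) moves the grip towards the cradle's -y. Stop pins at -0.65 and 0.65. The positive swing drives the wheel and ram; on the negative swing the pawl clicks back over the wheel, which a second pawl holds. The lever stays where it is left.
- sleeve: Bystander: yellow hard plastic tube standing on end, 48 mm diameter, 55 mm high. Origin at the centre of its underside.
- spare_nut: Bystander: loose corroded hex nut lying flat, 55 mm across flats, 29 mm high. Origin at the centre of its underside.
- shim: Bystander: dented slotted steel bearing shim lying flat, 110 x 70 x 6 mm. Origin at the centre of its underside.
There are look-alikes about, which are no part of the job. What is shaped like the cap but orange or turquoise is not meant.

How it is judged (in metres and radians):
On the way, in this order (a step that is already met when the one before it is completed fails the run):
1. the cap lies in the cradle, mouth to the stud, let go (x of cap in the frame of cradle between -0.006 and 0.006 m and z of cap in the frame of cradle between -0.005 and 0.005 m and y of cap_rim in the frame of cradle above 0.006 m and y of cap in the frame of cradle below 0.028 m and angle between the y axis of cap and the y axis of cradle, either way round below 0.12 rad and contact force between the fingers and cap below 0.05 N and linear speed of cap below 0.01 m/s), for 0.2 s.
2. the pusher has pressed the cap's rim home against the nut (distance between cap_rim and nut_face below 0.004 m and contact force between pusher and cap above 5 N), for 0.2 s.
At the end, for the whole second after the job is handed in: The cap is on the stud with its rim within 4 mm of the nut's face and square to it (within 0.08 rad), at rest and let go, and the ratchet holds the pusher against it with 35 to 175 N (distance between cap_rim and nut_face below 0.004 m and angle between the y axis of cap and the y axis of nut_face, either way round below 0.08 rad and contact force between pusher and cap between 35 and 175 N and linear speed of cap below 0.01 m/s and contact force between the fingers and cap below 0.05 N); the robot touches nothing.
It fails at once if the cap is pressed with more than 190 N and cracks (contact force between pusher and cap above 190 N).
It fails at once if a loose part lying about is disturbed (moved more than 15 mm) (distance of any of sleeve, spare_nut, shim from where it was at the start of the episode above 0.015 m).
It also fails if it takes over 70 s, if anything falls off the work surface, if the arm or the gripper's body presses on something with over 40 N, if the wrist force passes 120 N, or if a joint passes its speed limit or range.

### The arm

A 6-joint arm with a two-finger parallel gripper is mounted at the origin on the work surface. World frame = base frame: x ahead of the robot, y to its left, z up, the work surface at z = 0. Lengths are in mm, angles in rad, forces in N, time in s.
With the tool pointing down it reaches from about 375 to 925 mm from the base axis. Payload 5.7 kg.
Tool frame: the origin (TCP) lies at the centre of the arm's flange, where the gripper is bolted on; the fingertips stand 173 mm ahead of it and the grasp point (between the pads) lies 155 mm ahead of it (robot.grip_point_offset is the distance from the TCP to the grasp point, in mm); z points along the fingers, y is the direction in which the jaws open and shut (so a half turn about z gives the same grasp; the last joint's range is limited). The gripper opens to 85 mm and grips with 20 to 120 N. Pads are 22 mm wide; open, the fingers measure 114 mm over their backs; the gripper's body (76 mm by 85 mm) begins 54 mm behind the grasp point. The pads swing forward as they close: fully open they stand 13 mm farther back than shut.
Start: joints at [-1.26, 0.359, 1.51, -0, 1.272, -0.115], TCP at [247.817, -546.418, 404.667] pointing down, gripper open.
Joint ranges: [-2.97, 2.97], [-1.01, 2.36], [0.21, 2.38], [-0.96, 4.11], [0.2, 2.71], [-2.98, 2.98]. Speed limits (rad/s): [2.39, 2.39, 3.14, 3.14, 3.14, 3.14].

### API

Orientations are given as a unit quaternion [w, x, y, z].
In Python, from rig import robot gives the robot as it stands.
- The arm moves only by the shell command python3 -m crank 'ROWS' [OPENING] [FORCE]. ROWS is JSON, a list of rows, each a list of 4 numbers: the shift along the world's x, y, z in m, then the turn about the world's z in rad. In form: [[tx, ty, tz, turn], ...]. A call has 1 to 5 rows; each row is the pose to reach, as a shift and turn from the pose measured when the call began; what a row does not reach only later rows make up. A row lasts 1/12 s, in which the tool goes at most 41.7 mm and 7.16 degrees, less where a joint would pass 70% of its speed; a pose out of reach is approached as far as the arm can. A call with a gripper value outside its range is refused whole. OPENING is the finger opening in m, from 0 to 0.0854, set as the call begins (- or left out, the last holds). The fingers move at their own pace and stop on an object; FORCE is the grip in N (left out, the last holds). Time passes only in rows, so rows that repeat a pose let the fingers close. It gives the time, the measured TCP pose, the force and the opening at its end, in the units of the state.
- robot.get_obs(): the state, without advancing time (a new reading comes with each control period).
- robot.read_camera(name): name is "side" or "top"; returns the picture (420x560x3 uint8, red, green, blue); there is no depth.
- robot.camera_model(name): a dict with "camera_matrix" (3x3 intrinsics, pixels), "rvec" (rotation vector, rad) and "tvec" (3), from world to camera coordinates, as OpenCV has them. Camera axes: x right, y down, z forward; pixel columns grow to the right and rows downward; lengths in mm; the calibration is good to about 2 mm. A picture is of the moment at which its call begins. camera_model takes no time and is no camera call.
- robot.hand_in(): hands the job in, once; it reports no verdict.
The state is a dict: "time_s": time; "qpos": joint angles; "qd": joint speeds; "tau": joint torques, N m; "tool_pos": TCP position; "tcp_rot": TCP orientation; "ft_force": force on the tool from outside, world axes, zero at the start; "wrist_torque": the same for the moment, N m; "width": finger opening in mm.
Only numpy, scipy, OpenCV 4.12 (cv2) and the standard library are available. Lean on these libraries where they do the work, as an engineer would, in place of code of your own. Each camera call takes 0.05 s, during which the arm holds its last target.

## Working session

There is one attempt and no reset: what is moved stays moved. The work goes in short steps, Python scripts to look and compute and a shell command to move; the robot and the scene stay as the last step left them, time stands still between calls to the robot, and variables do not carry over. Pictures are saved under pics/ and viewed, and the job is handed in when it is done.

```bash
mkdir -p pics; ls
python3 - <<'E'
from rig import robot
import cv2
for n in("top","side"):
    im=robot.read_camera(n); cv2.imwrite(f"pics/{n}0.png",cv2.cvtColor(im,cv2.COLOR_RGB2BGR))
    print(robot.camera_model(n))
print(robot.get_obs())
E
```

```text
pics
{'camera_matrix': array([[395.82386429,   0.        , 279.13926316],
       [  0.        , 395.82386429, 209.04760794],
       [  0.        ,   0.        ,   1.        ]]), 'rvec': array([ 2.17348724, -2.15813429,  0.09876144]), 'tvec': array([  59.63980956,  469.84636544, 1245.11564499])}
{'camera_matrix': array([[495.92637884,   0.        , 282.40709847],
       [  0.        , 495.92637884, 206.46571168],
       [  0.        ,   0.        ,   1.        ]]), 'rvec': array([ 0.2994498 , -2.70470939,  1.31170961]), 'tvec': array([ 472.48187374,  137.2074267 , 1413.13669157])}
{'time_s': 0.1, 'qpos': array([-1.26009444e+00,  3.59464060e-01,  1.51133217e+00,  2.62373395e-05,
        1.27254131e+00, -1.15105095e-01]), 'qd': array([-0.0023082 , -0.00020416, -0.00191797, -0.00118095,  0.00080589,
       -0.00052134]), 'tau': array([ 6.09219260e-04, -5.28648877e+01, -2.79351962e+01, -1.50974911e-04,
        5.01723698e-03,  4.77191577e-06]), 'tool_pos': array([ 247.72643362, -546.10847909,  403.91586578]), 'tcp_rot': array([-8.69500281e-04,  9.77421977e-01,  2.11294860e-01, -7.27115685e-05]), 'ft_force': array([-0.18967749, -0.37881398, -0.47465871]), 'wrist_torque': array([-0.01497994, -0.00128285,  0.00066227]), 'width': 85.76983552284884}
```

View pics/top0.png

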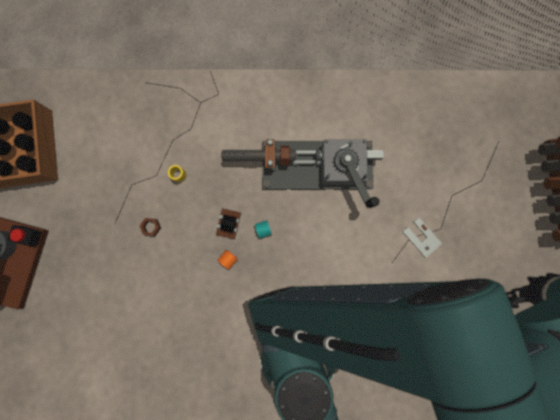

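View pics/side0.png

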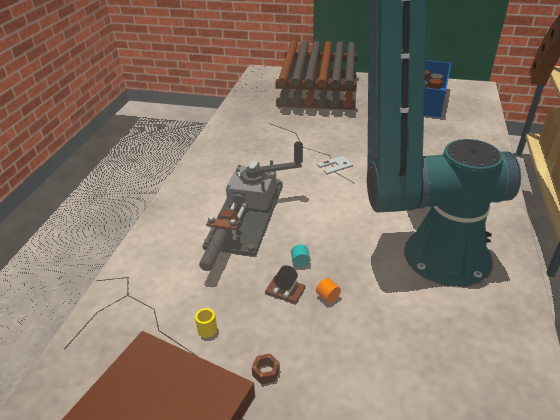

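```bash
cat > h.py <<'E'
import cv2,numpy as np
from rig import robot
def cam(n):
    m=robot.camera_model(n); return m["camera_matrix"],cv2.Rodrigues(m["rvec"])[0],np.array(m["tvec"]).reshape(3),m
def proj(n,P):
    K,R,t,m=cam(n); return cv2.projectPoints(np.array(P,float).reshape(-1,1,3),m["rvec"],m["tvec"],K,None)[0].reshape(-1,2)
def ray(n,uv,z):
    K,R,t,m=cam(n); c=-R.T@t; d=R.T@np.linalg.inv(K)@np.array([uv[0],uv[1],1.]); return c+d*(z-c[2])/d[2]
def crop(n,src,x0,y0,w,h,s,out):
    im=cv2.imread(src)[y0:y0+h,x0:x0+w]; cv2.imwrite(out,cv2.resize(im,None,fx=s,fy=s,interpolation=cv2.INTER_CUBIC))
E
python3 - <<'E'
from h import *
for n in("top","side"):
    K,R,t,m=cam(n);print(n,"campos",-R.T@t, "base",proj(n,[0,0,0]))
for p in[(228,222),(228,260),(263,229),(347,158),(373,202),(177,173),(150,227),(422,238)]:print(p,ray("top",p,0).round())
crop("top","pics/top0.png",200,120,200,150,4,"pics/top0c.png")
crop("side","pics/side0.png",190,140,200,150,4,"pics/side0c.png")
crop("side","pics/side0.png",255,235,100,75,8,"pics/side0d.png")
crop("top","pics/top0.png",205,190,80,60,8,"pics/top0d.png")
E
```

```text
top campos [ 342.69626547   51.19555494 1286.29847554] base [[298.09883529 358.41237156]]
side campos [ 203.31563694 1103.19909434  990.27007329] base [[448.2199502  254.61730429]]
(228, 222) [428. 230.   0.]
(228, 260) [305. 227.   0.]
(263, 229) [406. 115.   0.]
(347, 158) [ 643. -160.    0.]
(373, 202) [ 497. -243.    0.]
(177, 173) [589. 402.   0.]
(150, 227) [410. 484.   0.]
(422, 238) [ 381. -399.    0.]
```

View pics/top0c.png

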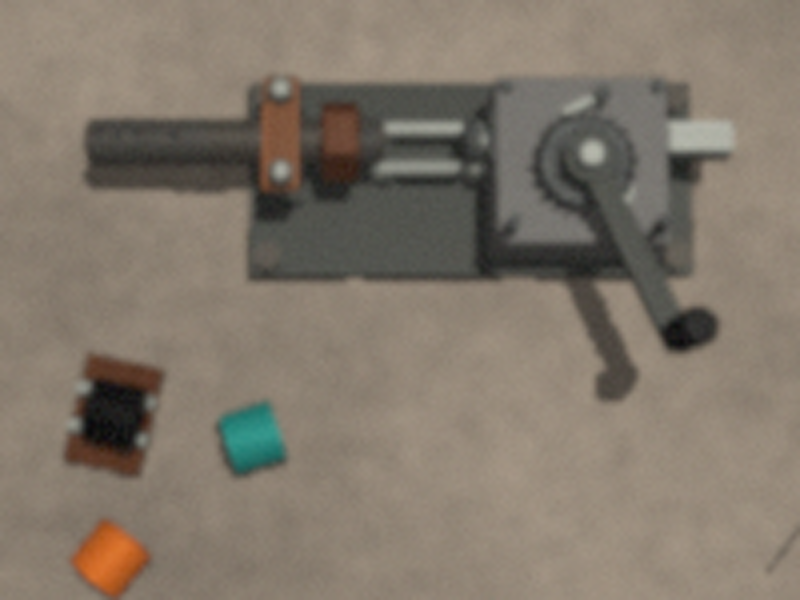

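View pics/side0c.png

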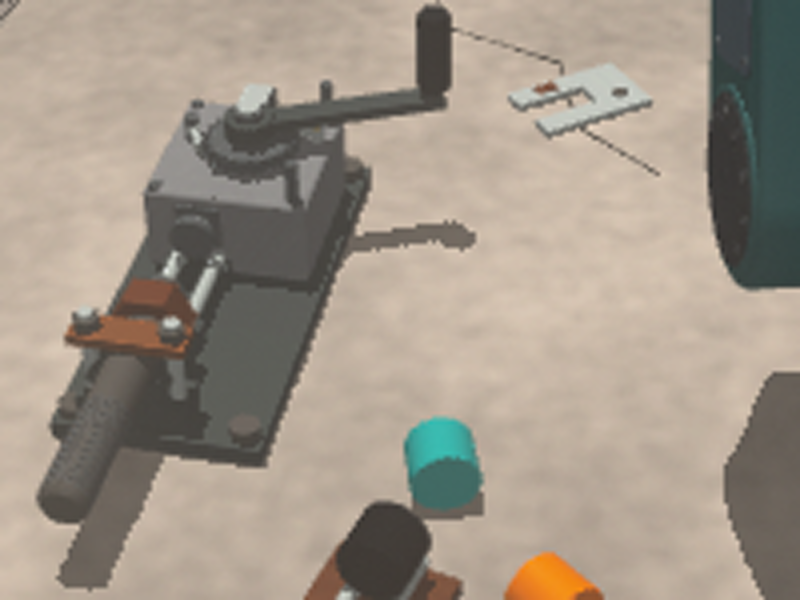

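View pics/side0d.png

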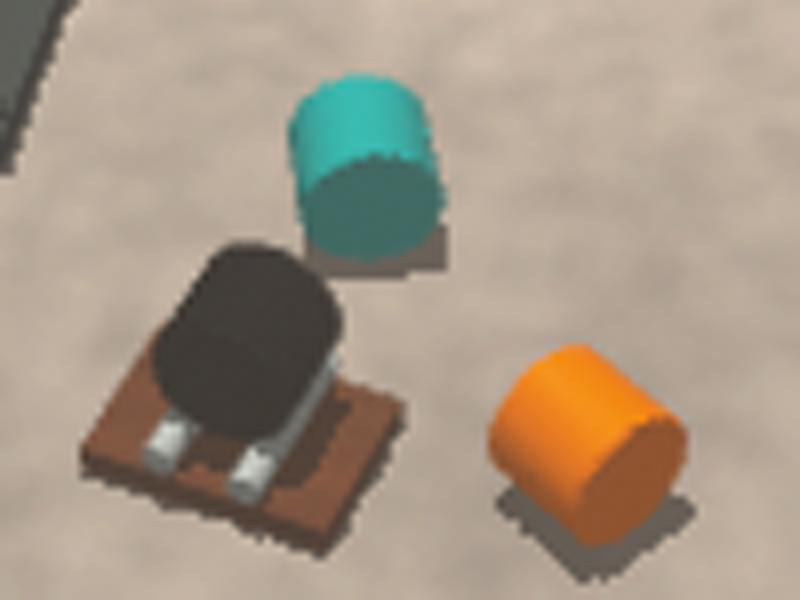

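View pics/top0d.png

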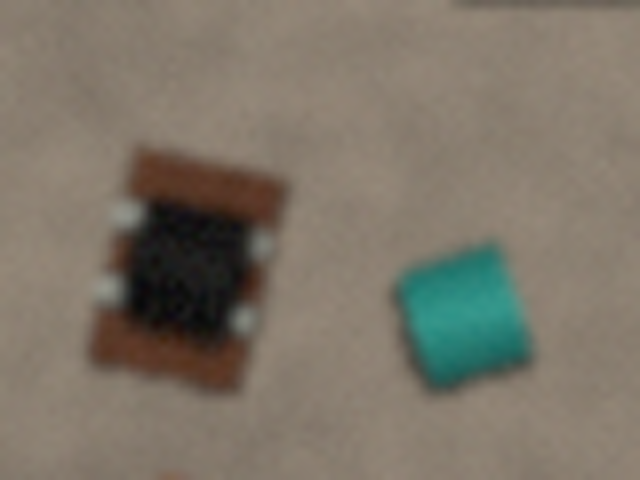

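Run:
```python
from h import *
im=cv2.imread("pics/side0.png")[258:300,262:310].astype(float)
print(im[10:36,10:38,1].astype(int))
g=np.clip((im-30)*5,0,255).astype(np.uint8)
cv2.imwrite("pics/capenh.png",cv2.resize(g,None,fx=12,fy=12,interpolation=cv2.INTER_CUBIC))
```

```text
[[174 173 174 176 178 180 180 176 136  61  61  62  60  61  62  63  62  63
   63  62  67  86  97  97  97  98  99  97]
 [174 174 176 178 180 180 180 170  61  61  61  61  62  62  62  62  63  62
   62  62  62  64  73  98 102 102 101 102]
 [174 174 177 179 179 178 171  77  61  61  61  62  61  62  62  62  62  62
   63  62  61  62  65  96 173 174 174 173]
 [174 175 178 179 180 174 134  61  62  61  61  61  61  61  63  62  62  61
   61  61  61  61  62  68 119 176 175 175]
 [172 174 178 180 177 166  61  61  61  61  62  62  63  62  62  64  61  61
   62  62  61  61  60  60  82 174 175 174]
 [169 172 175 176 168  77  62  62  61  62  62  61  62  62  62  61  61  62
   61  60  62  61  62  60  67 118 174 173]
 [169 172 174 171 134  60  61  62  61  62  61  62  62  62  62  61  62  61
   61  60  61  61  61  59  62  94 174 173]
 [168 171 169 121  61  61  60  59  61  61  62  62  62  62  62  62  62  61
   62  61  61  61  60  60  60  82 174 175]
 [166 164 118  64  60  60  60  59  60  61  63  62  62  62  61  62  61  61
   61  61  61  61  60  60  62  96 175 174]
 [163 138  76  59  59  59  59  58  58  59  59  
[... 1242 characters left out ...]
 87  90 120 201 201 182 109 105  67  59  59  59  58  57  59  59  59  61
   83 109 104  66  66  67  68  86  85  85]
 [ 86  99 170 202 192 166 105  82  66  64  64  60  60  60  60  62  70  83
  109 105  80  66  67  68  69  86  87  85]
 [ 94 139 199 197 177 148  94  67  68  68  67  67  67  67  89 107 109 109
  107  93  67  67  66  69  86  86  87  86]
 [ 96 112 135 166 159 117  73  67  68  67  67  66  69  98 192 113 112 109
  106  73  66  65  66  69  86  85  85  85]
 [ 92 108 110 112 122  82  67  67  67  66  68  67  83 160 202 194 170 107
   81  67  67  67  69  86  86  85  85  86]
 [ 78  87 107 107 106  67  69  88  85  67  67  72 120 200 201 182 154 107
   66  67  66  67  70  86  87  86  87  86]]
```

View pics/capenh.png

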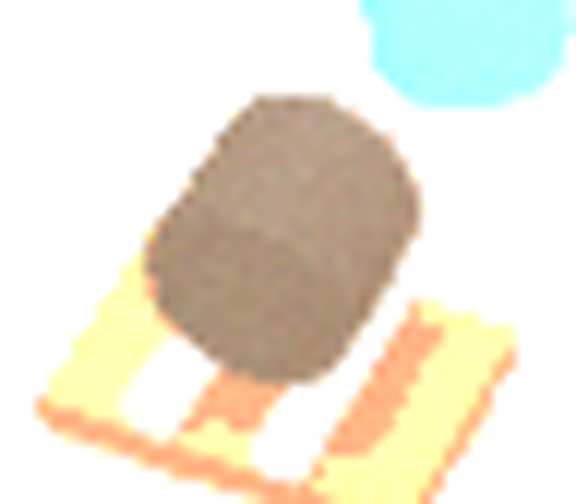

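Run:
```python
from h import *
S=np.mean([robot.read_camera("side").astype(float) for _ in range(12)],0)
np.save("Sav.npy",S)
im=S[258:300,262:310]
np.set_printoptions(linewidth=220)
print(im.sum(2)[18:34,12:36].round(0).astype(int))
g=np.clip((im-im[25:28,20:24].mean((0,1)))*15+128,0,255).astype(np.uint8)
o=S[275:308,312:345];g2=np.clip((o-o[18:24,18:24].mean((0,1)))*8+128,0,255).astype(np.uint8)
t=S[242:272,288:314];g3=np.clip((t-t[17:21,10:16].mean((0,1)))*8+128,0,255).astype(np.uint8)
R=lambda a:cv2.resize(a[...,::-1],(380,330),interpolation=cv2.INTER_NEAREST)
cv2.imwrite("pics/enh2.png",np.hstack([R(g),R(g2)])[:, :800]);cv2.imwrite("pics/enh3.png",R(g3))
```

```text
[[360 194 181 178 178 178 178 184 187 184 185 186 184 184 183 184 183 183 182 181 179 180 186 288]
 [242 177 178 177 177 177 177 178 178 179 185 187 185 183 184 183 183 182 181 181 179 179 202 362]
 [194 178 177 178 178 178 178 178 178 178 179 178 183 184 183 182 182 180 181 179 179 186 288 531]
 [191 178 177 178 178 179 178 178 178 178 178 178 179 180 182 183 181 180 179 180 178 217 422 507]
 [179 177 177 177 178 178 178 178 178 179 177 178 178 178 180 182 180 179 180 178 185 267 453 444]
 [210 177 178 178 177 178 178 178 178 178 177 178 178 177 179 179 180 179 179 178 201 322 339 484]
 [216 178 177 178 178 178 177 177 178 178 178 178 177 177 178 177 179 178 177 190 283 318 284 336]
 [272 179 177 178 178 177 177 178 177 177 177 177 178 177 177 178 177 178 179 217 322 311 223 273]
 [276 217 180 177 178 178 177 177 178 178 177 177 177 177 177 177 177 177 191 282 314 246 215 276]
 [279 276 218 179 178 178 178 178 178 177 177 177 178 177 176 176 177 184 246 319 276 206 207 208]
 [276 286 308 232 182 177 178 177 177 178 177 176 177 176 177 177 180 216 323 312 222 204 204 207]
 [290 375 333 328 272 184 178 178 178 176 178 177 176 176 176 178 192 282 318 275 206 205 204 217]
 [371 591 590 532 321 310 202 178 178 178 177 177 176 176 179 185 247 321 310 206 206 207 214 275]
 [505 596 562 489 314 246 206 197 197 183 178 178 180 187 210 247 322 314 244 207 206 206 217 279]
 [588 580 521 433 279 208 208 209 209 208 207 205 266 318 322 322 319 275 205 205 206 215 278 277]
 [398 487 465 346 223 207 207 208 208 208 210 298 563 333 331 322 311 222 206 204 204 216 276 277]]
```

View pics/enh2.png

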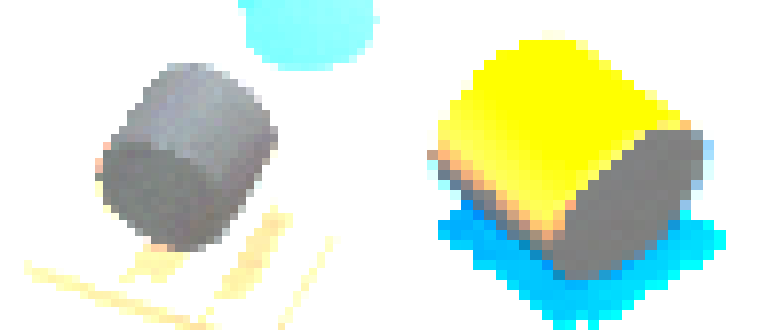

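Run:
```python
from h import *
S=np.load("Sav.npy")
R=lambda a:cv2.resize(a[...,::-1],(390,400),interpolation=cv2.INTER_NEAREST)
a=S[306:340,190:223]; b=S[352:385,249:282]
cv2.imwrite("pics/slv.png",np.hstack([R(np.clip(a*1.,0,255).astype(np.uint8)),R(np.clip(b*2.,0,255).astype(np.uint8))]))
np.set_printoptions(linewidth=220)
print(a[...,0].round().astype(int)[:,4:30])
o=S[275:308,312:345]; print(o[...,0].round().astype(int)[::1,2:32])
```

```text
[[187 187 188 188 188 189 189 189 189 190 190 191 190 191 191 187 185 184 183 181 181 181 181 183 183 184]
 [190 190 189 188 188 188 189 190 191 193 193 194 194 194 193 188 185 184 184 183 184 183 184 184 183 183]
 [193 193 191 191 190 189 192 194 200 229 230 238 238 238 236 210 190 187 184 184 186 187 186 184 183 181]
 [196 195 193 191 191 197 230 244 245 245 245 240 241 245 245 245 243 223 188 186 187 187 187 185 183 183]
 [195 195 193 192 200 231 244 244 217 182 147 147 147 151 193 238 244 244 223 189 187 187 187 186 184 180]
 [195 193 193 219 244 244 214 146 146 146 147 147 147 147 147 149 189 241 244 234 186 185 185 185 184 183]
 [193 191 202 239 243 208 143 145 146 146 147 147 147 147 147 146 145 166 244 242 191 184 185 186 185 183]
 [191 199 239 243 208 141 143 144 146 146 147 147 147 147 147 146 144 156 232 243 220 184 186 186 185 185]
 [193 218 244 235 138 141 142 144 145 146 146 147 147 147 147 146 145 147 193 244 234 184 186 186 186 187]
 [198 238 243 226 138 140 142 144 145 146 147 147 147 147 147 146 146 147 193 244 232 172 185 186 188 188]
 [200 239 243 197 137 140 143 
[... 5898 characters left out ...]
102 101 101 104 129 142 142 141 131 121 104 104 104 104 119 187 187 188 187 187 187]
 [173 173 173 174 174 174 174 175 172 105 101 101 101 103 112 109 103 103 103 104 104 108 118 186 187 188 189 189 189 188]
 [171 171 171 173 173 174 174 175 177 173 105 101 101 102 102 102 102 103 103 104 118 185 185 186 188 189 191 190 190 191]
 [171 171 171 171 173 174 176 177 178 178 173 105 102 102 101 102 103 103 104 118 184 185 186 187 188 191 192 192 192 192]
 [171 171 169 171 175 177 179 179 181 179 179 174 106 102 102 105 103 107 117 184 184 184 185 185 189 191 192 192 194 194]
 [173 171 171 173 177 179 179 181 181 181 181 179 174 106 116 176 117 181 182 184 184 184 184 184 187 190 192 192 191 192]]
```

View pics/slv.png

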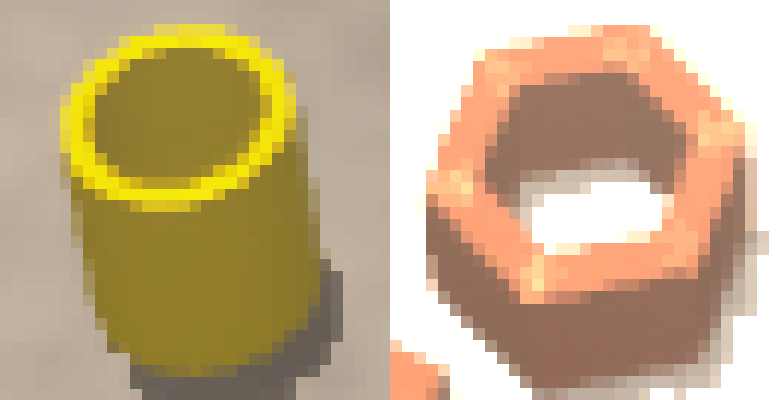

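Run:
```python
from h import *
T=np.mean([robot.read_camera("top").astype(float) for _ in range(8)],0)
np.save("Tav.npy",T)
b=np.clip(T[...,::-1]*1.6,0,255).astype(np.uint8)
cv2.imwrite("pics/tav.png",np.clip(T[...,::-1],0,255).astype(np.uint8))
c=b[125:225,215:395]; c=cv2.resize(c[:70,:110],None,fx=7,fy=7,interpolation=cv2.INTER_CUBIC); cv2.imwrite("pics/pressA.png",c)
c=cv2.resize(b[125:215,305:395],None,fx=6.5,fy=6.5,interpolation=cv2.INTER_CUBIC); cv2.imwrite("pics/pressB.png",c)
S=np.clip(np.load("Sav.npy")[...,::-1]*1.4,0,255).astype(np.uint8)
cv2.imwrite("pics/pressS.png",cv2.resize(S[155:270,195:310],None,fx=5,fy=5,interpolation=cv2.INTER_CUBIC))
```

```text
(no output)
```

View pics/pressA.png

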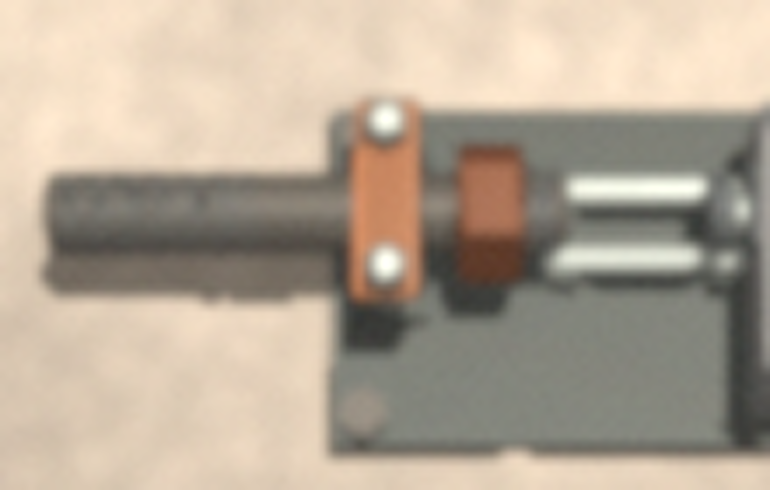

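View pics/pressB.png

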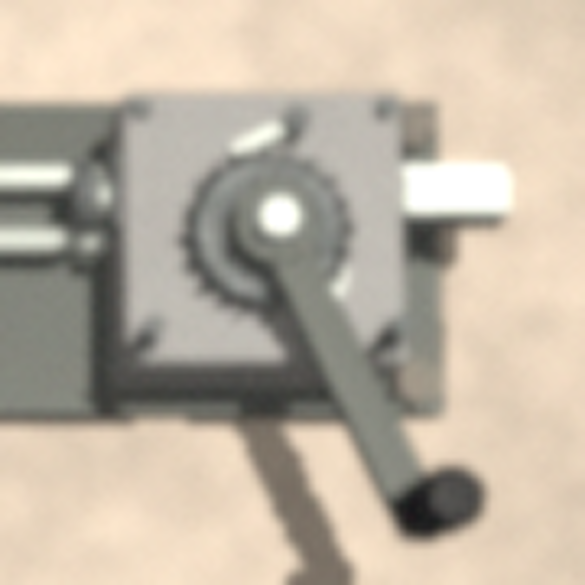

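View pics/pressS.png

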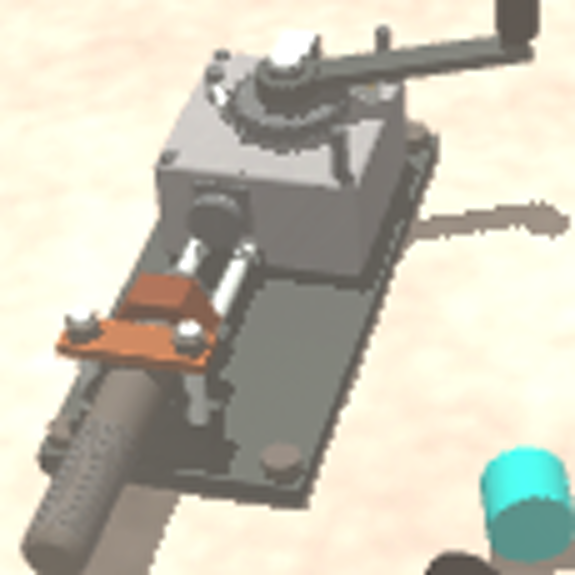

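Run:
```python
from h import *
A=lambda x,y:(215+(x+.5)/7-.5,125+(y+.5)/7-.5)
B=lambda x,y:(305+(x+.5)/6.5-.5,125+(y+.5)/6.5-.5)
SS=lambda x,y:(195+(x+.5)/5-.5,155+(y+.5)/5-.5)
P=lambda s,n,uv,z:print(s,np.round(uv,1),ray(n,uv,z).round(1))
P("stud L",'top',A(47,211),62);P("stud R",'top',A(340,213),62)
P("rod1L",'top',A(570,189),38);P("rod1R",'top',A(700,189),38)
P("rod2L",'top',A(560,259),38);P("rod2R",'top',A(695,259),38)
P("nutface",'top',A(524,200),92);P("nutleft",'top',A(460,200),92);P("studend",'top',A(567,215),78)
P("housing",'top',B(124,100),88);P("housing2",'top',B(124,350),88)
P("hous right",'top',B(405,100),88)
P("plate TL",'top',A(332,112),12);P("plate BL",'top',A(332,452),12)
P("bolt",'top',B(280,215),130)
P("grip top",'top',B(450,497),196);P("grip bot",'top',B(413,515),126)
P("ram end",'top',B(512,190),75)
# side
P("S bolt",'side',SS(293,45),130)
P("S pusher c",'side',SS(217,212),62)
P("S housing frontL top",'side',SS(158,165),88);P("S housing frontR top",'side',SS(362,183),88)
P("S stud end near",'side',SS(50,553),62)
P("grip top S",'side',(190+434/4,140+10/4),196);P("grip bot S",'side',(190+434/4,140+95/4),126)
# cap & rest
T=np.load("Tav.npy")
sub=T[190:255,205:250]
dark=(sub.sum(2)<90).astype(np.uint8)
n,l,st,ce=cv2.connectedComponentsWithStats(dark);i=1+st[1:,4].argmax();print(st[i],ce[i])
c=np.argwhere(l==i)[:,::-1].astype(np.float32);r=cv2.minAreaRect(c);print("cap rect",r)
box=cv2.boxPoints(r)+[205,190];W=np.array([ray("top",b,50) for b in box]);print(W.round(1),"c",W.mean(0))
wood=((sub[...,0]-sub[...,2]>14)|(sub.sum(2)<90)|(sub.min(2)>110)).astype(np.uint8);wood[52:]=0
cv2.imwrite("pics/m.png",cv2.resize(np.hstack([dark,wood])*255,None,fx=6,fy=6))
```

```text
stud L [221.3 154.7] [636.7 246.5  62. ]
stud R [263.1 155. ] [636.5 114.3  62. ]
rod1L [296.  151.6] [654.1  10.   38. ]
rod1R [314.6 151.6] [654.4 -49.7  38. ]
rod2L [294.6 161.6] [621.3  14.5  38. ]
rod2R [313.9 161.6] [621.7 -47.3  38. ]
nutface [289.4 153.1] [635.6  32.   92. ]
nutleft [280.3 153.1] [635.4  60.1  92. ]
studend [295.6 155.3] [632.3  12.6  78. ]
housing [323.7 140. ] [678.7 -73.7  88. ]
housing2 [323.7 178.4] [558.2 -73.3  88. ]
hous right [366.9 140. ] [ 679.4 -207.2   88. ]
plate TL [262.  140.6] [696.9 121.2  12. ]
plate BL [262.  189.1] [535.3 119.3  12. ]
bolt [347.7 157.7] [ 613.5 -140.4  130. ]
grip top [373.8 201. ] [ 476.2 -200.6  196. ]
grip bot [368.1 203.8] [ 476.4 -199.9  126. ]
ram end [383.3 153.8] [ 639.2 -260.5   75. ]
S bolt [253.2 163.6] [ 614.3 -155.7  130. ]
S pusher c [238. 197.] [641.3 -63.   62. ]
S housing frontL top [226.2 187.6] [679.7 -69.5  88. ]
S housing frontR top [267.  191.2] [550.2 -76.6  88. ]
S stud end near [204.6 265.2] [638.8 242.6  62. ]
grip top S [298.5 142.5] [ 477.3 -201.8  196. ]
grip bot S [298.5 163.8] [ 474.8 -189.   126. ]
[ 16  26  15  17 175] [22.82857143 33.62857143]
cap rect ((23.149999618530273, 33.54999923706055), (12.649109840393066, 15.495158195495605), 18.434947967529297)
[[403.1 248.2  50. ]
 [449.4 233.8  50. ]
 [437.1 195.9  50. ]
 [390.9 210.3  50. ]] c [420.12781788 222.03709051  50.        ]
```

View pics/m.png

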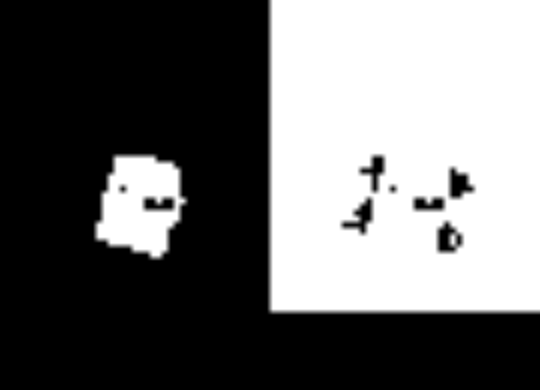

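Run:
```python
from h import *
D=lambda x,y:(205+(x+.5)/8-.5,190+(y+.5)/8-.5)
b=np.array([ray("top",D(*p),12)[:2] for p in[(137,148),(288,183),(238,392),(92,362)]]);print(b.round(1),b.mean(0))
print([np.linalg.norm(b[i]-b[(i+1)%4]).round(1) for i in range(4)])
for i,j in((0,1),(3,2)): d=b[i]-b[j];print("short",np.degrees(np.arctan2(d[0],d[1])))
for i,j in((0,3),(1,2)): d=b[i]-b[j];print("long",np.degrees(np.arctan2(-d[1],d[0])))
r=np.array([ray("top",D(*p),28)[:2] for p in[(125,214),(262,244),(107,290),(243,320)]]);print(r.round(1),r.mean(0))
for i,j in((0,1),(2,3)): d=r[i]-r[j];print("rod",np.linalg.norm(d),np.degrees(np.arctan2(d[0],d[1])))
K,R,t,m=cam("side")
# side: cap silhouette center
S=np.load("Sav.npy")[255:305,262:312];mk=(S.max(2)<70).astype(np.uint8)
n,l,st,ce=cv2.connectedComponentsWithStats(mk);i=1+st[1:,4].argmax();print(st[i],ce[i]+[262,255],ray("side",ce[i]+[262,255],45))
o=robot.get_obs();print(o["time_s"],cv2.Rodrigues(np.zeros(3))[0].shape)
from scipy.spatial.transform import Rotation as Ro
q=o["tcp_rot"];print(Ro.from_quat([q[1],q[2],q[3],q[0]]).as_matrix().round(3))
```

```text
[[472.6 249.3]
 [458.7 187.8]
 [374.3 206.5]
 [385.9 265.5]] [422.86842063 227.26737574]
[np.float64(63.0), np.float64(86.5), np.float64(60.2), np.float64(88.2)]
short 12.674876999278718
short 11.127882072906836
long 10.601017717244686
long 12.453650031531971
[[444.4 251. ]
 [432.8 196.1]
 [414.  257.5]
 [402.5 203.1]] [423.42325807 226.9071431 ]
rod 56.167644338931545 11.942375891020962
rod 55.646793388002315 11.98782781794731
[ 12  11  23  24 378] [285.17989418 277.50793651] [423.89405136 225.78927916  45.        ]
1.1 (3, 3)
[[ 0.911  0.413 -0.   ]
 [ 0.413 -0.911  0.   ]
 [ 0.    -0.    -1.   ]]
```

Run:
```python
from h import *
S=np.mean([robot.read_camera("side").astype(float) for _ in range(50)],0)
np.save("Sav2.npy",S)
s=(S*50+np.load("Sav.npy")*12)/62
im=s[258:300,262:310].sum(2)
np.set_printoptions(linewidth=250)
print(im[14:34,12:36].round(1))
print(s[242:272,288:314,1].round(0).astype(int))
```

```text
[[531.2 538.  530.7 499.4 182.6 183.7 184.  185.  185.9 186.1 185.8 186.4 186.3 186.4 185.9 185.7 184.9 184.5 184.2 183.8 183.7 183.5 248.5 519.9]
 [526.4 529.7 505.4 231.7 183.4 184.  184.1 185.2 185.5 185.7 186.3 186.2 186.  185.7 185.3 185.1 184.3 184.4 183.7 183.6 183.3 182.4 204.6 350.8]
 [521.6 513.9 401.4 183.6 183.7 184.1 185.3 185.2 185.6 186.1 185.8 185.9 186.1 185.1 184.8 184.  184.1 183.8 183.  182.8 182.1 181.7 187.5 283.1]
 [506.3 371.5 181.8 183.2 183.1 182.7 183.  185.3 186.  185.7 186.  185.9 185.5 184.7 184.3 183.6 183.6 182.5 182.7 181.6 181.3 180.4 180.8 247. ]
 [360.  193.9 180.1 178.2 177.9 177.9 178.7 183.7 187.2 184.7 185.6 184.7 184.2 184.2 183.5 183.5 182.7 182.8 182.  181.1 179.9 180.1 185.7 286.9]
 [241.8 177.7 177.9 177.3 177.2 177.7 177.5 178.  178.1 178.4 185.  186.3 184.5 183.5 183.7 182.7 182.5 182.3 181.2 181.  179.4 178.7 202.7 361.6]
 [193.3 178.3 176.5 177.3 177.3 177.4 178.2 177.9 178.  178.1 178.4 178.6 182.2 182.9 182.9 181.9 182.  180.8 180.7 179.6 179.3 184.9 287.8 531.8]
 [191.5 177.5 176.9 177.8 177.6 177.9 177.9 178.2 178.1 177.9 178.1 178
[... 4351 characters left out ...]
 105 105 105 105 105 105 105 100  98  98 108 172 175 175]
 [ 65  68  91 141 165  97  98  99 103 105 105 105 105 105 105 105 104 102  98  98  98  97 108 172 173 174]
 [ 62  62  65  72 110  97  97  97  98  98 101 101 102 101 100  98  98  98  98  98  98  98 108 172 173 173]
 [ 62  62  62  63  67  86  97  97  97  98  98  98  97  97  96  96  96  96 101 100 101 101 111 173 173 173]
 [ 62  62  62  62  62  64  73  97 101 102 101 101 101 102 101 100 100 109 170 170 170 170 172 173 173 174]
 [ 62  62  62  62  62  62  65  96 173 174 174 173 173 173 173 173 172 172 172 172 172 172 172 173 174 174]
 [ 62  62  62  61  61  62  61  69 119 175 175 174 174 176 177 177 175 173 172 172 172 172 172 173 176 177]]
```

```bash
python3 -m crank '[[0.04,0.02,0,0.125],[0.08,0.05,0,0.25],[0.12,0.08,0,0.375],[0.15,0.11,0,0.5],[0.18,0.14,0,0.625]]' 0.075; python3 -m crank '[[0.005,0.03,0,0.125],[0.005,0.06,0,0.25],[0.005,0.09,0,0.375],[0.005,0.12,0,0.5],[0.005,0.15,0,0.625]]'
```

```text
time_s: 4.02
tool_pos: [414.1, -420.0, 404.8]
tcp_rot: [0.0, 0.864, 0.504, 0.0]
ft_force: [1.4, -0.8, 0.8]
width: 74.9
time_s: 4.43
tool_pos: [419.0, -268.5, 404.8]
tcp_rot: [0.0, 0.667, 0.745, 0.0]
ft_force: [0.1, 0.0, -0.1]
width: 75.0
```

```bash
python3 -m crank '[[0,0.03,0,0.125],[0,0.06,0,0.25],[0,0.09,0,0.375],[0,0.12,0,0.5],[0,0.15,0,0.625]]'; python3 -m crank '[[0,0.03,0,0.125],[0,0.06,0,0.25],[0,0.09,0,0.375],[0,0.12,0,0.5],[0,0.15,0,0.625]]';python3 -m crank '[[0,0.03,0,0.125],[0,0.06,0,0.25],[0,0.09,0,0.375],[0,0.12,0,0.5],[0,0.13,0,0.625]]';python3 -m crank '[[0,0.02,0,0.125],[0,0.04,0,0.25],[0,0.04,0,0.375],[0,0.05,0,0.5],[0,0.055,0,0.625]]'
python3 - <<'E'
from h import *
o=robot.get_obs();q=o["tcp_rot"]
print(o["qpos"].round(2),o["tool_pos"],"jaw yaw",np.degrees(2*np.arctan2(q[2],q[1]))-90)
E
```

```text
time_s: 4.85
tool_pos: [418.7, -117.2, 404.9]
tcp_rot: [0.001, 0.405, 0.914, 0.0]
ft_force: [0.2, -0.0, -0.5]
width: 74.9
time_s: 5.27
tool_pos: [418.4, 34.3, 405.2]
tcp_rot: [0.001, 0.105, 0.995, 0.0]
ft_force: [-0.4, 0.2, 0.5]
width: 74.9
time_s: 5.68
tool_pos: [418.3, 167.3, 405.5]
tcp_rot: [0.001, -0.207, 0.978, 0.001]
ft_force: [1.0, 0.4, -0.4]
width: 75.0
time_s: 6.1
tool_pos: [418.2, 223.2, 405.6]
tcp_rot: [0.001, -0.497, 0.868, 0.002]
ft_force: [0.5, 0.5, 0.4]
width: 74.9
[ 0.34  0.17  1.77  0.    1.19 -2.27] [418.21945536 223.18924148 405.62111939] jaw yaw 149.64547053797708
```

```bash
python3 -m crank '[[0.004,0.002,-0.02,0.125],[0.004,0.002,-0.04,0.25],[0.004,0.002,-0.06,0.32],[0.004,0.002,-0.09,0.32],[0.004,0.002,-0.12,0.32]]'
python3 - <<'E'
from h import *
cv2.imwrite("pics/p1.png",cv2.cvtColor(robot.read_camera("side"),cv2.COLOR_RGB2BGR)[180:360,180:420]); 
im=cv2.imread("pics/p1.png");cv2.imwrite("pics/p1.png",cv2.resize(im,None,fx=3,fy=3))
o=robot.get_obs();q=o["tcp_rot"]
print(o["qpos"].round(2),o["tool_pos"],"jaw yaw",np.degrees(2*np.arctan2(q[2],q[1]))-90)
E
```

```text
time_s: 6.52
tool_pos: [422.7, 225.4, 285.3]
tcp_rot: [0.002, -0.629, 0.777, 0.002]
ft_force: [-0.6, -0.1, -0.7]
width: 75.0
[ 0.34  0.35  1.91  0.01  0.89 -2.59] [420.37480083 224.45561299 280.21041953] jaw yaw 167.97393074292768
```

View pics/p1.png

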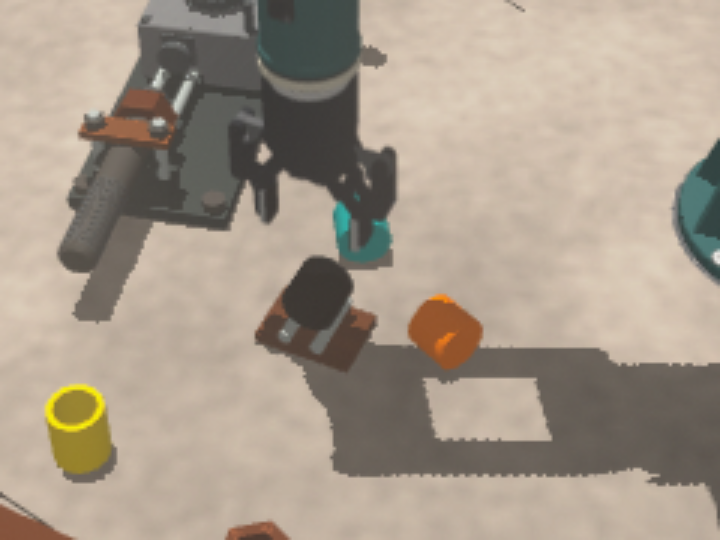

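```bash
python3 -m crank '[[0.002,0.001,-0.025,0],[0.002,0.001,-0.05,0],[0.002,0.001,-0.07,0],[0.002,0.001,-0.082,0],[0.002,0.001,-0.083,0]]';python3 -m crank '[[0,0,0,0],[0,0,0,0],[0,0,0,0],[0,0,0,0],[0,0,0,0]]' 0.03 40
```

```text
time_s: 6.98
tool_pos: [421.9, 225.2, 195.8]
tcp_rot: [-0.004, -0.629, 0.777, 0.004]
ft_force: [-0.2, 0.1, 0.4]
width: 74.9
time_s: 7.4
tool_pos: [423.3, 225.6, 197.3]
tcp_rot: [-0.002, -0.629, 0.777, 0.003]
ft_force: [2.4, -1.7, 7.8]
width: 49.2
```

```bash
python3 -m crank '[[0,0,0.03,0],[0,0,0.07,0],[0,0,0.11,0],[0,0,0.15,0],[0,0,0.19,0]]'
python3 - <<'E'
from h import *
o=robot.get_obs();q=o["tcp_rot"]
print(o["qpos"].round(2),o["tool_pos"],o["width"],"jaw yaw",np.degrees(2*np.arctan2(q[2],q[1]))-90)
# sun dir: lever grip shadow in first pic
T=np.load("Tav.npy")
c=cv2.resize(np.clip(T[185:230,330:390,::-1]*1.6,0,255).astype(np.uint8),None,fx=10,fy=10,interpolation=cv2.INTER_CUBIC);cv2.imwrite("pics/shad.png",c)
p=ray("top",(353,216),0);print(p, p-np.array([476.3,-200.5,161]))
s=ray("side",(190+112,140+35),0);
print(ray("side",(190+457/4,140+237/4),0))
E
```

```text
time_s: 7.82
tool_pos: [422.0, 225.3, 389.3]
tcp_rot: [-0.003, -0.629, 0.777, 0.003]
ft_force: [1.3, 1.4, -1.8]
width: 49.0
[ 0.34  0.2   1.78  0.    1.17 -2.59] [421.97884965 225.30649012 389.33313973] 49.04128489152884 jaw yaw 167.9793399125262
[ 450.65583334 -177.41289452    0.        ] [ -25.64416666   23.08710548 -161.        ]
[ 452.36277582 -172.99647822    0.        ]
```

```bash
python3 -m crank '[[-0.01,0.035,0.02,0.125],[-0.02,0.07,0.05,0.25],[-0.03,0.11,0.08,0.375],[-0.05,0.145,0.11,0.5],[-0.075,0.175,0.13,0.6]]'; python3 -m crank '[[-0.03,0.025,0.01,0.125],[-0.06,0.05,0.02,0.25],[-0.09,0.075,0.03,0.375],[-0.12,0.095,0.035,0.38],[-0.15,0.11,0.035,0.38]]';python3 -m crank '[[-0.035,0.01,0,0],[-0.07,0.02,0,0],[-0.1,0.02,0,0],[-0.13,0.02,0,0],[-0.13,0.02,0,0]]'
python3 - <<'E'
from h import *
T=np.mean([robot.read_camera("top").astype(float) for _ in range(10)],0);np.save("T2.npy",T)
o=robot.get_obs();q=o["tcp_rot"]
print(o["qpos"].round(2),o["tool_pos"],o["width"],"jaw yaw",np.degrees(2*np.arctan2(q[2],q[1]))-90)
g=o["tool_pos"]-[0,0,155];uv=proj("top",g)[0];print(uv)
x,y=uv.astype(int)
c=T[max(0,y-35):y+35,max(0,x-40):x+40,::-1]
cv2.imwrite("pics/insp.png",cv2.resize(np.clip((c-20)*3,0,255).astype(np.uint8),None,fx=8,fy=8,interpolation=cv2.INTER_NEAREST))
E
```

```text
time_s: 8.23
tool_pos: [359.1, 383.3, 508.3]
tcp_rot: [0.003, 0.832, -0.554, -0.002]
ft_force: [0.3, 0.4, -1.1]
width: 48.8
time_s: 8.65
tool_pos: [207.1, 494.2, 544.7]
tcp_rot: [0.002, 0.922, -0.386, -0.002]
ft_force: [0.7, 0.5, -0.9]
width: 48.8
time_s: 9.07
tool_pos: [72.2, 513.0, 544.6]
tcp_rot: [0.004, 0.923, -0.384, -0.003]
ft_force: [-0.0, -0.9, -1.4]
width: 48.9
[ 1.29  0.14  1.46  0.    1.54 -2.63] [ 77.91550109 514.18003679 544.60048597] 49.28949871364626 jaw yaw -135.50598036226052
[ 71.10711039 368.27490878]
```

View pics/insp.png

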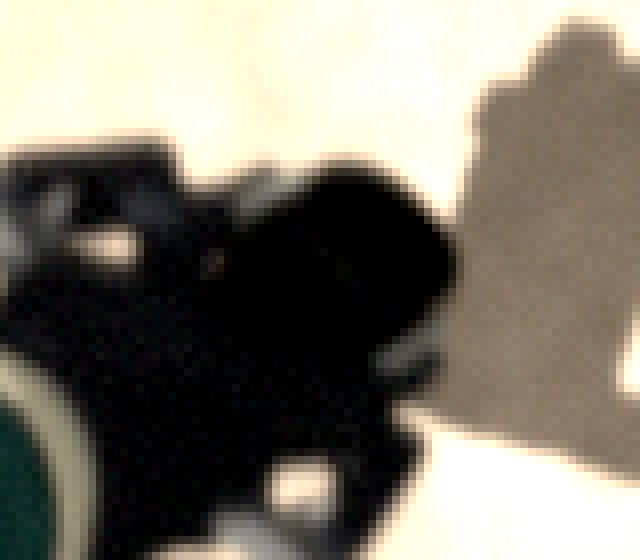

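Run:
```python
from h import *
T=np.load("T2.npy");x,y=71,368
c=T[y-35:y+35,x-40:x+40]
np.set_printoptions(linewidth=250)
print(c.sum(2)[18:52,22:60].round().astype(int))
c=c[15:55,18:62,::-1]
cv2.imwrite("pics/insp2.png",cv2.resize(np.clip((c-5)*14,0,255).astype(np.uint8),None,fx=14,fy=14,interpolation=cv2.INTER_NEAREST))
```

```text
[[291 327 334 ... 331 309 255]
 [261 316 329 ... 329 292 228]
 [238 311 324 ... 319 270 204]
 ...
 [ 50  57  60 ... 176 176 174]
 [ 59  63  60 ... 173 175 174]
 [ 50  52  60 ... 175 174 177]]
```

View pics/insp2.png

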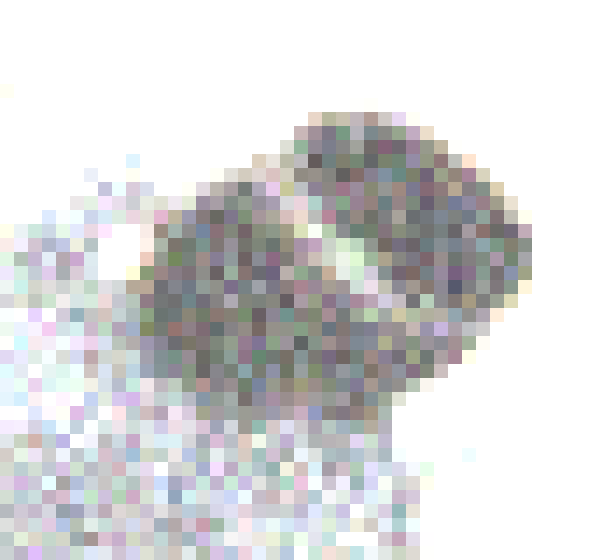

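Run:
```python
from h import *
for p in[(100,680,500),(100,600,450),(120,560,450),(200,640,400),(250,600,400)]:
    print(p,proj("side",p)[0].round(), np.linalg.norm(np.array(p)-[203,1103,990]))
```

```text
(100, 680, 500) [453. 323.] 655.4677719003429
(100, 600, 450) [444. 301.] 745.129518942848
(120, 560, 450) [430. 279.] 770.2843630763902
(200, 640, 400) [367. 334.] 749.9853331899232
(250, 600, 400) [337. 307.] 776.7354762079559
```

```bash
python3 -m crank '[[0.01,0.03,0.02,-0.125],[0.02,0.06,0.04,-0.25],[0.02,0.09,0.06,-0.375],[0.02,0.12,0.08,-0.5],[0.02,0.15,0.1,-0.62]]'; python3 -m crank '[[0,0.015,0.01,-0.125],[0,0.015,0.01,-0.25],[0,0.015,0.01,-0.375],[0,0.015,0.01,-0.4],[0,0.015,0.01,-0.4]]'
python3 - <<'E'
from h import *
T=np.mean([robot.read_camera("side").astype(float) for _ in range(25)],0);np.save("S3.npy",T)
o=robot.get_obs();q=o["tcp_rot"]
print(o["time_s"],o["qpos"].round(2),o["tool_pos"],o["width"],"jaw yaw",np.degrees(2*np.arctan2(q[2],q[1]))-90)
x,y=proj("side",o["tool_pos"]-[0,0,155])[0].astype(int);print(x,y)
c=T[y-45:y+45,x-50:x+50,::-1]
cv2.imwrite("pics/i3.png",cv2.resize(np.clip((c-30)*3,0,255).astype(np.uint8),None,fx=6,fy=6,interpolation=cv2.INTER_NEAREST))
d=cv2.GaussianBlur(c.sum(2),(0,0),1)
np.save("c3.npy",c)
cv2.imwrite("pics/i3b.png",cv2.resize(np.clip((d-170)*20,0,255).astype(np.uint8),None,fx=6,fy=6,interpolation=cv2.INTER_NEAREST))
E
```

```text
time_s: 9.98
tool_pos: [98.7, 665.3, 645.4]
tcp_rot: [0.002, 0.758, -0.652, -0.002]
ft_force: [0.8, 0.8, -0.6]
width: 49.2
time_s: 10.4
tool_pos: [99.3, 680.6, 654.9]
tcp_rot: [-0.002, -0.612, 0.791, 0.002]
ft_force: [0.1, 0.5, -1.5]
width: 49.0
11.65 [ 1.32  0.4   0.87  0.01  1.88 -1.56] [ 98.67236792 680.24759193 655.41014407] 49.35254177123103 jaw yaw 165.6245163725235
454 323
```

View pics/i3.png

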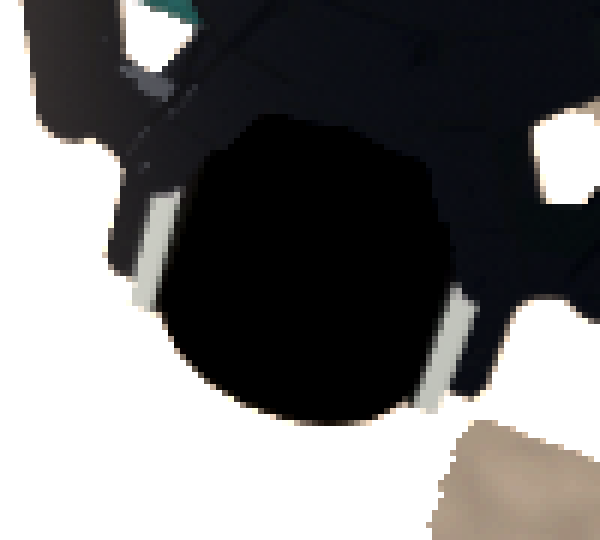

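View pics/i3b.png

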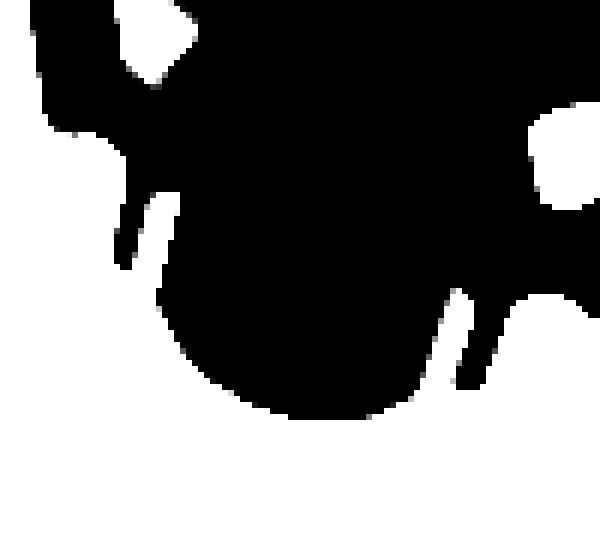

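Run:
```python
from h import *
c=np.load("c3.npy").sum(2)
np.set_printoptions(linewidth=260,threshold=100000)
print(c[18:72:2,24:78:2].round(0).astype(int))
d=cv2.GaussianBlur(c,(0,0),.7)
m=np.median(c[35:60,35:65]);print(m)
cv2.imwrite("pics/i3c.png",cv2.resize(np.clip((d-m)*12+128,0,255).astype(np.uint8),None,fx=6,fy=6,interpolation=cv2.INTER_NEAREST))
```

```text
[[120 114 137 115 115 113 112 112 110 110 109 108 109 107 106 106 106 106 106 106 106 105 105 105 104 104 105]
 [118 119 115 115 115 113 113 111 110  88  81  60  62  79  97 106 106 104 107 106 105 105 106 103 104 104 103]
 [124 119 117 116 112 113 112 112  91  81  74  61  61  58  62  60  58  61  98 105 104 105 105 105 105 104 105]
 [120 119 118 116 115 113 111  91  64  63  65  62  59  61  61  61  59  60  58  65 103 105 104 105 105 105 104]
 [122 119 118 116 115  97  68  67  64  65  62  63  61  62  60  61  59  59  60  60  58  59  77 104 105 105 104]
 [124 119 117 117 111  72  69  67  65  64  64  62  61  62  60  59  60  62  60  60  59  59  59  64 105 104 104]
 [121 119 119 117 104  73  69  67  65  65  63  63  64  62  61  60  60  61  59  60  60  59  58  61 105 104 104]
 [126 202 226 140  95  71  71  68  67  66  64  63  63  62  62  60  62  62  60  60  58  58  59  59 105 104 104]
 [148 290 285 109  79  71  70  67  67  67  65  65  64  62  62  63  62  60  61  61  58  58  60  58  89 105 104]
 [195 289 273 106  75  72  70  68  67  66  64  66  62  63  62  62  62  61  60  59  59  60  59  59  70
[... 1203 characters left out ...]
55  60  61  74 254 283 263]
 [488 499 504 454  85  80  77  77  75  73  70  68  66  67  63  61  61  58  57  55  56  60  60 100 283 282 140]
 [483 489 495 492 435  83  79  77  74  72  72  69  68  66  62  63  60  59  59  58  57  60  61 173 282 278 103]
 [482 485 486 481 478 457 114  77  76  74  71  68  69  66  64  62  59  58  58  57  61  61  71 255 282 262 104]
 [485 485 480 478 476 484 491 343  85  74  72  69  70  65  63  62  60  60  59  62  61  84 119 282 283 472 403]
 [485 485 484 477 472 480 485 489 479 344 111  75  69  67  67  65  65  64  64  64 145 471 458 325 297 499 497]
 [485 485 485 479 475 480 484 485 479 476 474 457 351 198 142 104 124 174 275 473 462 468 475 481 482 480 480]]
64.76
```

View pics/i3c.png

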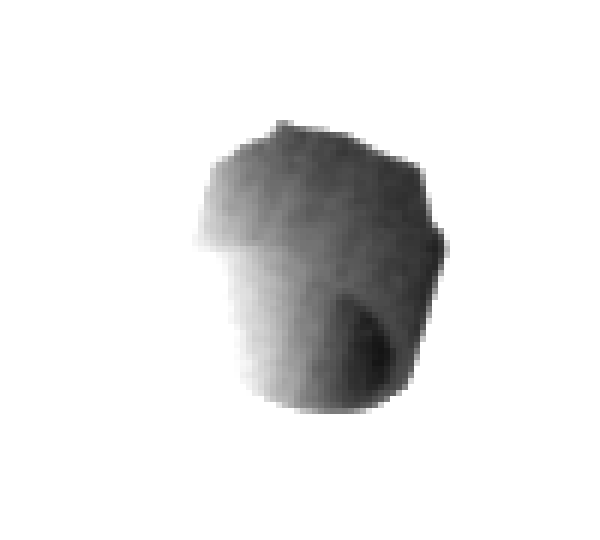

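Run:
```python
from h import *
c=np.load("c3.npy").sum(2)
d=cv2.GaussianBlur(c,(0,0),.6)[15:72,26:78]
x=np.arange(d.shape[1]);
m=d<92
out=np.full(d.shape,255.)
p=np.polyfit(np.where(m)[1],d[m],2)
o=d-np.polyval(p,x)[None]
o=np.where(m,np.clip(o*18+110,0,255),255).astype(np.uint8)
cv2.imwrite("pics/i3d.png",cv2.resize(o,None,fx=11,fy=10,interpolation=cv2.INTER_CUBIC))
```

```text
(no output)
```

View pics/i3d.png

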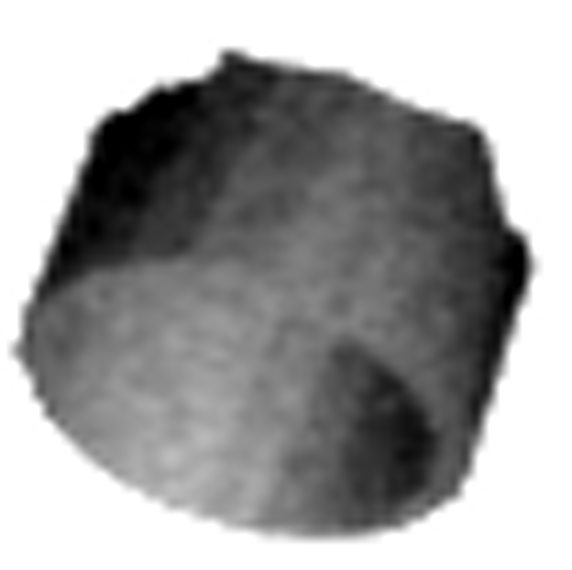

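```bash
python3 -m crank '[[0.02,-0.028,-0.016,0.04],[0.04,-0.056,-0.032,0.04],[0.06,-0.084,-0.048,0.04],[0.08,-0.113,-0.064,0.04],[0.1,-0.141,-0.08,0.04]]'; python3 -m crank '[[0.02,-0.028,-0.016,0],[0.04,-0.056,-0.032,0],[0.06,-0.084,-0.048,0],[0.08,-0.113,-0.064,0],[0.1,-0.141,-0.08,0]]';python3 -m crank '[[0.02,-0.028,-0.016,0],[0.04,-0.056,-0.032,0],[0.06,-0.084,-0.048,0],[0.08,-0.113,-0.064,0],[0.1,-0.141,-0.08,0]]'
python3 - <<'E'
from h import *
o=robot.get_obs();q=o["tcp_rot"]
print(o["time_s"],o["qpos"].round(2),o["tool_pos"],o["width"],"jaw yaw",np.degrees(2*np.arctan2(q[2],q[1]))-90)
E
```

```text
time_s: 12.07
tool_pos: [199.1, 537.6, 574.8]
tcp_rot: [-0.001, -0.629, 0.777, 0.003]
ft_force: [1.1, 0.1, -2.2]
width: 49.2
time_s: 12.48
tool_pos: [299.6, 395.0, 494.5]
tcp_rot: [-0.001, -0.629, 0.777, 0.003]
ft_force: [0.3, 0.5, -1.5]
width: 49.5
time_s: 12.9
tool_pos: [400.2, 252.4, 414.2]
tcp_rot: [-0.0, -0.629, 0.777, 0.002]
ft_force: [1.3, 0.3, -1.1]
width: 49.3
12.9 [ 0.41  0.17  1.76  0.    1.22 -2.52] [400.23975546 252.42378966 414.158091  ] 49.29707556971587 jaw yaw 167.9624193438156
```

```bash
python3 -m crank '[[0.01,-0.012,-0.03,0],[0.022,-0.027,-0.06,0],[0.0228,-0.027,-0.09,0],[0.0228,-0.027,-0.12,0],[0.0228,-0.027,-0.15,0]]'
python3 - <<'E'
from h import *
o=robot.get_obs();q=o["tcp_rot"]
print(o["time_s"],o["tool_pos"],"jaw yaw",np.degrees(2*np.arctan2(q[2],q[1]))-90)
E
```

```text
time_s: 13.32
tool_pos: [423.7, 225.0, 263.3]
tcp_rot: [0.001, -0.629, 0.778, 0.002]
ft_force: [-0.2, 0.4, -2.0]
width: 49.0
13.3167 [423.66563772 225.01237621 263.33747917] jaw yaw 167.89142305926708
```

```bash
python3 -m crank '[[-0.001,0.0005,-0.02,0],[-0.001,0.0005,-0.04,0],[-0.001,0.0005,-0.055,0],[-0.001,0.0005,-0.063,0],[-0.001,0.0005,-0.065,0]]'; python3 -m crank '[[0,0,0,0],[0,0,0,0]]'
```

```text
time_s: 13.73
tool_pos: [422.7, 225.5, 197.5]
tcp_rot: [-0.0, -0.629, 0.778, 0.002]
ft_force: [-0.3, -0.8, 1.2]
width: 49.1
time_s: 13.9
tool_pos: [423.1, 225.6, 198.1]
tcp_rot: [0.0, -0.629, 0.778, 0.002]
ft_force: [-0.3, 0.1, -0.2]
width: 49.2
```

```bash
python3 -m crank '[[0,0,0,0],[0,0,0,0],[0,0,0,0],[0,0,0,0]]' 0.075; python3 -m crank '[[0,0,0.02,0],[0,0,0.05,0],[0,0,0.08,0],[0,0,0.1,-0.125],[0,0,0.1,-0.25]]'; python3 -m crank '[[0,0,0,-0.125],[0,0,0,-0.25],[0,0,0,-0.375],[0,0,0,-0.5],[0,0,0,-0.625]]';python3 -m crank '[[0,0,0,-0.125],[0,0,0,-0.25],[0,0,0,-0.375],[0,0,0,-0.5],[0,0,0,-0.625]]';python3 -m crank '[[0,0,0,-0.125],[0,0,0,-0.25],[0,0,0,-0.375],[0,0,0,-0.5],[0,0,0,-0.625]]';python3 -m crank '[[0,0,0,-0.125],[0,0,0,-0.25],[0,0,0,-0.375],[0,0,0,-0.5],[0,0,0,-0.625]]'
python3 - <<'E'
from h import *
im=robot.read_camera("side");cv2.imwrite("pics/p4.png",cv2.resize(cv2.cvtColor(im,cv2.COLOR_RGB2BGR)[200:340,200:400],None,fx=4,fy=4))
o=robot.get_obs();q=o["tcp_rot"]
print(o["time_s"],o["qpos"].round(2),o["tool_pos"],o["width"],"jaw yaw",np.degrees(2*np.arctan2(q[2],q[1]))-90)
E
```

```text
time_s: 14.23
tool_pos: [423.4, 225.7, 198.6]
tcp_rot: [0.001, -0.629, 0.778, 0.002]
ft_force: [-0.5, 0.3, -0.5]
width: 74.9
time_s: 14.65
tool_pos: [424.9, 226.4, 302.9]
tcp_rot: [0.005, -0.524, 0.851, 0.001]
ft_force: [-0.0, 0.1, -1.0]
width: 75.0
time_s: 15.07
tool_pos: [424.7, 226.3, 303.1]
tcp_rot: [0.005, -0.237, 0.971, -0.001]
ft_force: [-0.8, 0.8, 0.2]
width: 75.0
time_s: 15.48
tool_pos: [424.6, 226.3, 303.3]
tcp_rot: [0.005, 0.073, 0.997, -0.002]
ft_force: [0.2, 0.2, -0.8]
width: 74.8
time_s: 15.9
tool_pos: [424.4, 226.2, 303.5]
tcp_rot: [0.004, 0.376, 0.927, -0.004]
ft_force: [0.8, -0.3, -0.5]
width: 74.9
time_s: 16.32
tool_pos: [424.3, 226.2, 303.7]
tcp_rot: [0.003, 0.643, 0.766, -0.005]
ft_force: [-0.1, 0.4, 0.6]
width: 75.1
16.3667 [ 0.35  0.32  1.88 -0.01  0.95  0.19] [424.28027698 226.21864512 303.66173685] 74.79437526870112 jaw yaw 9.56082928710481
```

View pics/p4.png

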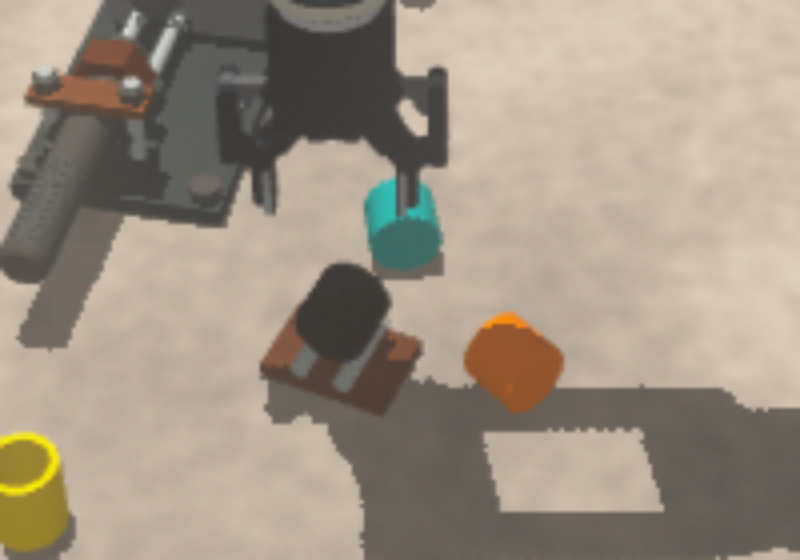

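```bash
python3 -m crank '[[-0.001,-0.001,-0.01,-0.125],[-0.001,-0.001,-0.02,-0.25],[-0.001,-0.001,-0.03,-0.376],[-0.001,-0.001,-0.05,-0.376],[-0.001,-0.001,-0.075,-0.376]]'
python3 - <<'E'
from h import *
o=robot.get_obs();q=o["tcp_rot"]
print(o["time_s"],o["tool_pos"],"jaw yaw",np.degrees(2*np.arctan2(q[2],q[1]))-90)
E
```

```text
time_s: 16.78
tool_pos: [424.1, 225.5, 229.3]
tcp_rot: [0.003, 0.776, 0.63, -0.003]
ft_force: [-0.2, 0.6, -0.3]
width: 74.8
16.7833 [424.08049992 225.51638904 229.30059156] jaw yaw -11.874694794293262
```

```bash
python3 -m crank '[[-0.001,0,-0.015,0],[-0.001,0,-0.027,0],[-0.001,0,-0.032,0],[-0.001,0,-0.032,0]]'; python3 -m crank '[[0,0,0,0],[0,0,0,0],[0,0,0,0],[0,0,0,0],[0,0,0,0]]' 0.03 40; python3 -m crank '[[0,0,0.03,0],[0,0,0.06,0],[0,0,0.1,0.07],[0,0,0.14,0.14],[0,0,0.17,0.21]]'
python3 - <<'E'
from h import *
o=robot.get_obs();q=o["tcp_rot"]
print(o["time_s"],o["qpos"].round(2),o["tool_pos"],"jaw yaw",np.degrees(2*np.arctan2(q[2],q[1]))-90)
E
```

```text
time_s: 17.12
tool_pos: [422.6, 225.3, 196.4]
tcp_rot: [0.002, 0.776, 0.631, -0.004]
ft_force: [-0.1, 0.5, 0.9]
width: 75.1
time_s: 17.53
tool_pos: [422.6, 225.5, 197.4]
tcp_rot: [0.002, 0.776, 0.631, -0.004]
ft_force: [-2.2, 1.0, 7.8]
width: 48.9
time_s: 17.95
tool_pos: [422.8, 225.5, 370.8]
tcp_rot: [0.003, 0.704, 0.71, -0.002]
ft_force: [1.0, 0.5, -1.8]
width: 49.2
17.95 [ 0.35  0.22  1.81 -0.01  1.11  0.34] [422.78858094 225.51356247 370.82660499] jaw yaw 0.49319263842714633
```

```bash
python3 -m crank '[[0.024,-0.027,0,0],[0.048,-0.055,0,0],[0.072,-0.082,0,0],[0.095,-0.11,0,0],[0.119,-0.137,0,-0.009]]';python3 -m crank '[[0.024,-0.027,0,0],[0.048,-0.055,0,0],[0.072,-0.082,0,0],[0.095,-0.11,0,0],[0.0955,-0.11,0,0]]'
python3 - <<'E'
from h import *
o=robot.get_obs();q=o["tcp_rot"]
print(o["time_s"],o["qpos"].round(2),o["tool_pos"],"jaw yaw",np.degrees(2*np.arctan2(q[2],q[1]))-90)
im=robot.read_camera("side");cv2.imwrite("pics/p5.png",cv2.resize(cv2.cvtColor(im,cv2.COLOR_RGB2BGR)[110:260,190:350],None,fx=4,fy=4,interpolation=cv2.INTER_CUBIC))
im=robot.read_camera("top");cv2.imwrite("pics/p5t.png",cv2.resize(cv2.cvtColor(im,cv2.COLOR_RGB2BGR)[110:240,200:380],None,fx=4,fy=4,interpolation=cv2.INTER_CUBIC))
print(proj("side",o["tool_pos"]-[0,0,152]),proj("side",o["tool_pos"]-[0,-21,152+25]))
E
```

```text
time_s: 18.37
tool_pos: [542.4, 87.0, 371.5]
tcp_rot: [0.004, 0.707, 0.707, -0.002]
ft_force: [0.1, 0.8, -0.8]
width: 49.3
time_s: 18.78
tool_pos: [641.8, -28.3, 372.0]
tcp_rot: [0.007, 0.708, 0.706, -0.001]
ft_force: [0.5, -0.3, -0.9]
width: 49.1
18.7833 [-0.15  0.45  1.46 -0.01  1.23 -0.14] [641.83177371 -28.26925474 371.96332003] jaw yaw -0.18012163168725692
[[229.97105551 160.16596581]] [[228.4638603  171.42897907]]
```

View pics/p5.png

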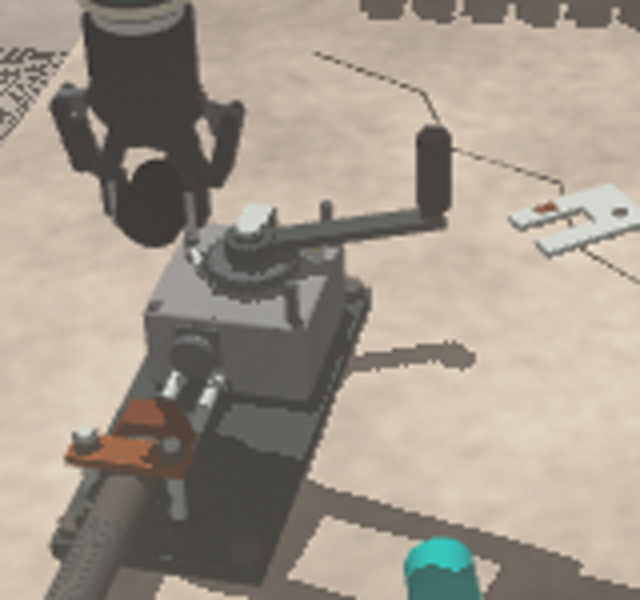

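View pics/p5t.png

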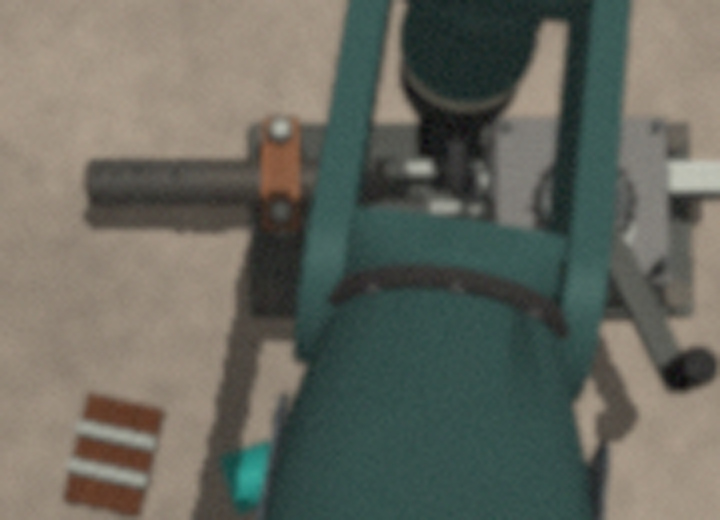

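```bash
python3 -m crank '[[-0.004,0.0065,-0.02,0],[-0.004,0.0065,-0.04,0],[-0.004,0.0065,-0.06,0],[-0.004,0.0065,-0.07,0],[-0.004,0.0065,-0.07,0]]'; python3 -m crank '[[0,0,0,0]]'
python3 - <<'E'
from h import *
o=robot.get_obs();q=o["tcp_rot"]
print(o["time_s"],o["tool_pos"],"jaw yaw",np.degrees(2*np.arctan2(q[2],q[1]))-90)
E
```

```text
time_s: 19.3
tool_pos: [632.4, -16.7, 298.9]
tcp_rot: [0.002, 0.707, 0.707, -0.003]
ft_force: [0.1, 0.3, -0.6]
width: 49.1
time_s: 19.38
tool_pos: [632.3, -16.1, 299.4]
tcp_rot: [0.002, 0.707, 0.707, -0.003]
ft_force: [0.1, -0.1, -0.3]
width: 49.1
19.3833 [632.34488523 -16.10661618 299.38336167] jaw yaw -0.000654672165794068
```

```bash
python3 -m crank '[[0.003,-0.003,-0.02,0],[0.0054,-0.005,-0.035,0],[0.0054,-0.005,-0.05,0],[0.0054,-0.005,-0.054,0],[0.0054,-0.005,-0.054,0]]'
python3 - <<'E'
from h import *
o=robot.get_obs();q=o["tcp_rot"]
im=robot.read_camera("side");cv2.imwrite("pics/p6.png",cv2.resize(cv2.cvtColor(im,cv2.COLOR_RGB2BGR)[140:260,190:310],None,fx=5,fy=5,interpolation=cv2.INTER_CUBIC))
print(o["time_s"],o["tool_pos"],robot.get_obs()["tool_pos"],"jaw yaw",np.degrees(2*np.arctan2(q[2],q[1]))-90)
E
```

```text
time_s: 19.8
tool_pos: [637.4, -20.9, 245.3]
tcp_rot: [0.001, 0.707, 0.707, -0.003]
ft_force: [-0.6, 0.8, -0.9]
width: 49.0
19.8 [637.43515818 -20.85611461 245.31194128] [637.88498857 -20.91514545 246.13538515] jaw yaw 0.011973051696429593
```

View pics/p6.png

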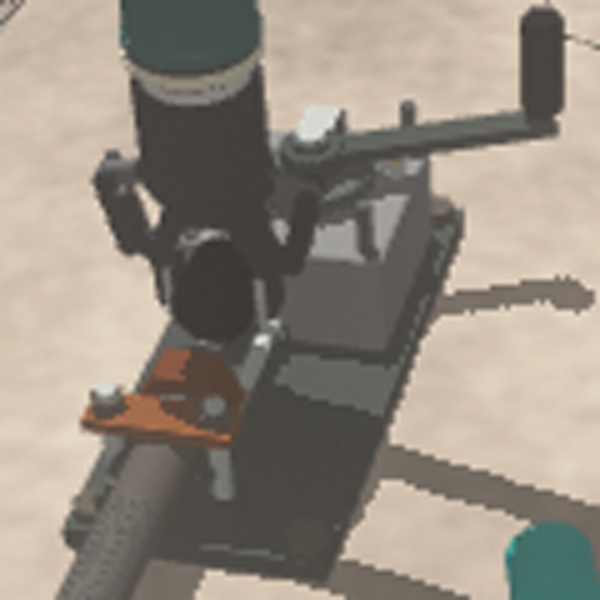

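```bash
python3 -m crank '[[0,0,-0.01,0],[0,0,-0.02,0],[0,0,-0.028,0],[0,0,-0.03,0],[0,0,-0.031,0]]'; python3 -m crank '[[0,0,0,0],[0,0,0,0]]'
```

```text
time_s: 20.27
tool_pos: [637.6, -20.8, 214.7]
tcp_rot: [0.001, 0.707, 0.707, -0.003]
ft_force: [-2.2, 0.9, 6.1]
width: 48.7
time_s: 20.43
tool_pos: [637.6, -20.8, 214.8]
tcp_rot: [0.001, 0.707, 0.707, -0.003]
ft_force: [-0.3, -0.1, 0.2]
width: 49.2
```

```bash
python3 -m crank '[[0,0,0,0],[0,0,0,0],[0,0,0,0],[0,0,0,0]]' 0.065; python3 -m crank '[[0,0,0.02,0],[0,0,0.05,0],[0,0,0.08,0],[0,0,0.12,0],[0,0,0.16,0]]';python3 -m crank '[[-0.02,-0.03,0.01,0],[-0.04,-0.06,0.01,0],[-0.06,-0.09,0.01,0],[-0.09,-0.12,0.01,0],[-0.12,-0.14,0.01,0]]'
python3 - <<'E'
from h import *
for n in("side","top"):
    im=robot.read_camera(n);im=cv2.cvtColor(im,cv2.COLOR_RGB2BGR)
    im=im[140:260,190:310] if n=="side" else im[110:230,210:400]
    cv2.imwrite(f"pics/p7{n}.png",cv2.resize(np.clip(im*1.5,0,255).astype(np.uint8),None,fx=4 if n=="top" else 5,fy=4 if n=="top" else 5,interpolation=cv2.INTER_CUBIC))
o=robot.get_obs();q=o["tcp_rot"]
print(o["qpos"].round(2),o["tool_pos"],"jaw yaw",np.degrees(2*np.arctan2(q[2],q[1]))-90)
E
```

```text
time_s: 20.77
tool_pos: [637.7, -20.9, 214.9]
tcp_rot: [0.001, 0.707, 0.707, -0.003]
ft_force: [0.4, 0.7, 0.8]
width: 65.0
time_s: 21.18
tool_pos: [637.2, -20.8, 375.9]
tcp_rot: [0.001, 0.707, 0.707, -0.004]
ft_force: [1.4, 0.2, 0.0]
width: 65.2
time_s: 21.6
tool_pos: [516.4, -162.8, 386.2]
tcp_rot: [0.002, 0.707, 0.707, -0.004]
ft_force: [-0.6, -1.1, 0.5]
width: 65.0
[-0.43  0.29  1.66 -0.01  1.19 -0.42] [ 513.18974189 -162.95073154  385.63330469] jaw yaw -0.20174390429068012
```

View pics/p7side.png

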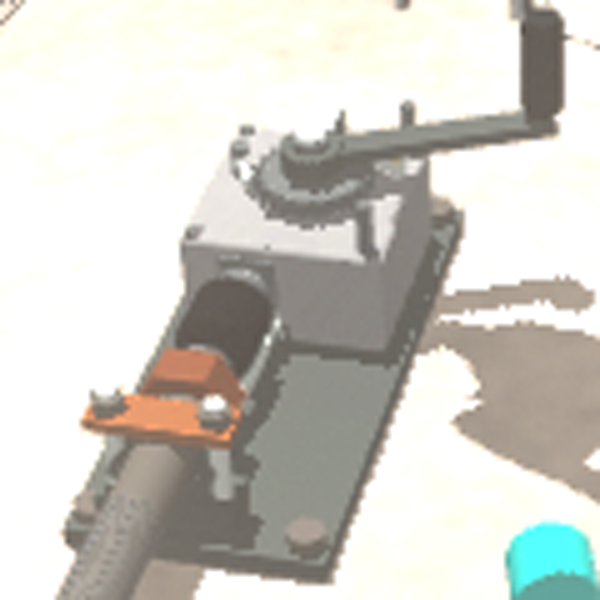

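View pics/p7top.png

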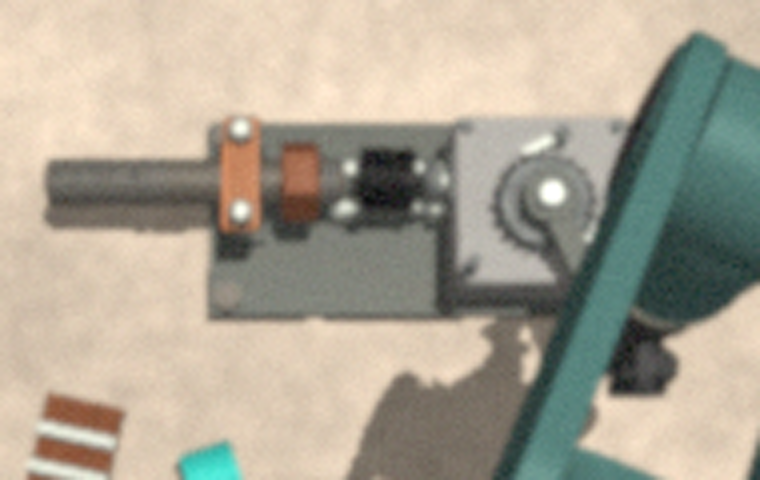

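```bash
python3 -m crank '[[-0.01,-0.01,0,-0.125],[-0.02,-0.02,0,-0.25],[-0.03,-0.03,0,-0.375],[-0.037,-0.038,0,-0.5],[-0.037,-0.038,0,-0.625]]';python3 -m crank '[[0,0,0,-0.125],[0,0,0,-0.25],[0,0,0,-0.375],[0,0,0,-0.5],[0,0,0,-0.625]]';python3 -m crank '[[0,0,0,-0.125],[0,0,0,-0.25],[0,0,0,-0.31],[0,0,0,-0.31]]'
python3 - <<'E'
from h import *
o=robot.get_obs();q=o["tcp_rot"]
print(o["time_s"],o["qpos"].round(2),o["tool_pos"],"jaw yaw",np.degrees(2*np.arctan2(q[2],q[1]))-90)
im=robot.read_camera("side");im=cv2.cvtColor(im,cv2.COLOR_RGB2BGR)
cv2.imwrite("pics/p8.png",cv2.resize(im[100:220,230:390],None,fx=5,fy=5,interpolation=cv2.INTER_CUBIC))
E
```

```text
time_s: 22.12
tool_pos: [475.6, -201.7, 385.7]
tcp_rot: [-0.002, 0.892, 0.452, -0.005]
ft_force: [0.1, 0.7, -0.1]
width: 65.4
time_s: 22.53
tool_pos: [476.1, -201.4, 385.8]
tcp_rot: [-0.003, 0.988, 0.157, -0.004]
ft_force: [0.4, 0.7, -0.5]
width: 65.2
time_s: 22.87
tool_pos: [476.6, -201.0, 385.9]
tcp_rot: [-0.004, 1.0, 0.002, -0.003]
ft_force: [-0.5, 0.2, 0.6]
width: 64.9
22.8667 [-0.53  0.26  1.71  0.    1.18  1.03] [ 476.62970585 -201.03464716  385.93965039] jaw yaw -89.82152199771782
```

View pics/p8.png

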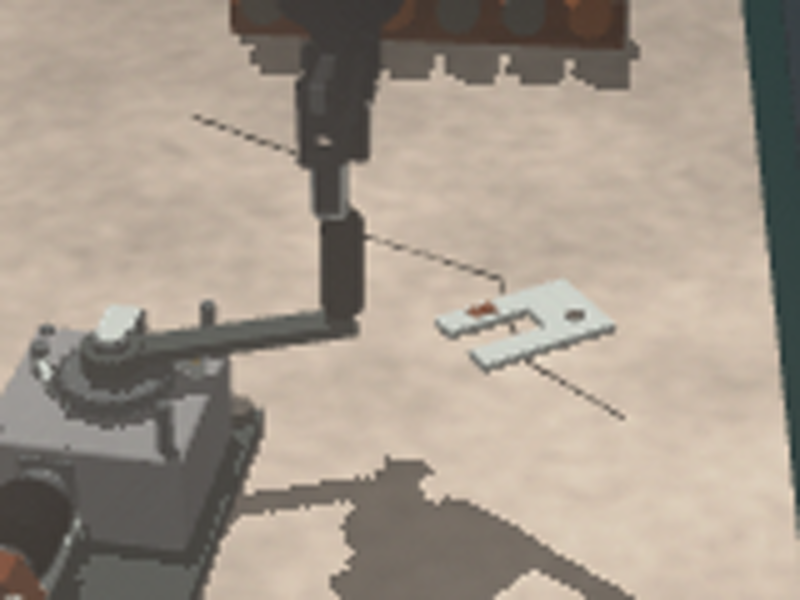

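Fingers hang just over the grip, straddling it in y. Descend and close.

```bash
python3 -m crank '[[0,0,-0.02,0],[0,0,-0.04,0],[0,0,-0.06,0],[0,0,-0.068,0],[0,0,-0.068,0]]'; python3 -m crank '[[0,0,0,0],[0,0,0,0],[0,0,0,0],[0,0,0,0],[0,0,0,0]]' 0.01 50
python3 - <<'E'
from h import *
o=robot.get_obs();print(o["time_s"],o["tool_pos"],o["ft_force"],o["width"])
import math
ax=np.array([613.5,-140.4])
p=o["tool_pos"][:2]-ax;print(np.linalg.norm(p),math.atan2(-p[1],-p[0]))
E
```

```text
time_s: 23.33
tool_pos: [476.0, -200.5, 316.2]
tcp_rot: [-0.005, 1.0, 0.004, -0.005]
ft_force: [-0.2, -0.1, 1.1]
width: 64.7
time_s: 23.75
tool_pos: [476.5, -201.0, 317.4]
tcp_rot: [-0.004, 1.0, 0.005, -0.004]
ft_force: [-1.5, -1.4, 6.4]
width: 26.9
23.75 [ 476.45390295 -200.9554019   317.3944699 ] [-1.48239928 -1.41426812  6.37374589] 26.937499976074637
149.82853338302246 0.41606541969636884
```

```bash
cat >> h.py <<'E'
AX=np.array([613.5,-140.4]);Rr=150.
def th(p): p=np.array(p[:2])-AX; return np.arctan2(-p[1],-p[0])
def G(t): return AX+Rr*np.array([-np.cos(t),-np.sin(t)])
def st():
    o=robot.get_obs();p=o["tool_pos"];t=th(p);f=o["ft_force"]
    tan=np.array([np.sin(t),-np.cos(t)]) # positive direction
    print("t",round(o["time_s"],2),"th",round(t,3),"r",np.linalg.norm(p[:2]-AX).round(1),"pos",p.round(1),"reaction along +",(f[:2]@tan).round(1),"f",f.round(1),"w",round(o["width"],1))
    return o
def plan(ts,p0=None,z=None):
    p0=robot.get_obs()["tool_pos"] if p0 is None else p0
    print([[round(float(v)/1000,3) for v in G(t)-p0[:2]] for t in ts])
E
python3 - <<'E'
from h import *
o=st();plan([.30,.16,.02,-.12,-.26]);plan([-.38,-.48,-.56,-.62,-.63],np.r_[G(-.26),0])
E
```

```text
t 23.75 th 0.416 r 149.8 pos [ 476.5 -201.   317.4] reaction along + 0.7 f [-1.5 -1.4  6.4] w 26.9
[[-0.006, 0.016], [-0.011, 0.037], [-0.013, 0.058], [-0.012, 0.079], [-0.008, 0.099]]
[[0.006, 0.017], [0.012, 0.031], [0.018, 0.041], [0.023, 0.049], [0.024, 0.05]]
```

```bash
python3 -m crank '[[-0.006,0.016,0,0],[-0.011,0.037,0,0],[-0.013,0.058,0,0],[-0.012,0.079,0,0],[-0.008,0.099,0,0]]'
python3 - <<'E'
from h import *
st();plan([-.38,-.48,-.56,-.62,-.63])
E
```

```text
time_s: 24.17
tool_pos: [469.2, -101.4, 317.6]
tcp_rot: [-0.003, 1.0, 0.004, -0.002]
ft_force: [7.4, -3.7, -10.0]
width: 26.7
t 24.17 th -0.264 r 149.5 pos [ 469.2 -101.4  317.6] reaction along + 1.7 f [  7.4  -3.7 -10. ] w 26.7
[[0.005, 0.017], [0.011, 0.03], [0.017, 0.041], [0.022, 0.048], [0.023, 0.049]]
```

```bash
python3 -m crank '[[0.005,0.017,0,0],[0.011,0.03,0,0],[0.017,0.041,0,0],[0.022,0.048,0,0],[0.023,0.049,0,0]]'
python3 - <<'E'
from h import *
st();plan([-.52,-.4,-.26,-.12,.02]);plan([.16,.3,.42,.52,.6],np.r_[G(.02),0])
E
```

```text
time_s: 24.58
tool_pos: [493.3, -51.7, 317.6]
tcp_rot: [-0.003, 1.0, 0.005, -0.001]
ft_force: [2.7, -3.2, -4.8]
width: 27.1
t 24.58 th -0.636 r 149.4 pos [493.3 -51.7 317.6] reaction along + 0.9 f [ 2.7 -3.2 -4.8] w 27.1
[[-0.01, -0.014], [-0.018, -0.03], [-0.025, -0.05], [-0.029, -0.071], [-0.03, -0.092]]
[[0.002, -0.021], [0.007, -0.041], [0.013, -0.058], [0.02, -0.072], [0.026, -0.082]]
```

```bash
python3 -m crank '[[-0.01,-0.014,0,0],[-0.018,-0.03,0,0],[-0.025,-0.05,0,0],[-0.029,-0.071,0,0],[-0.03,-0.092,0,0]]'
python3 - <<'E'
from h import *
st();plan([.16,.3,.43,.55,.635])
E
```

```text
time_s: 25.0
tool_pos: [463.1, -144.0, 317.6]
tcp_rot: [-0.004, 1.0, 0.005, -0.0]
ft_force: [8.5, 4.3, -8.3]
width: 27.0
t 25.0 th 0.024 r 150.5 pos [ 463.1 -144.   317.6] reaction along + -4.1 f [ 8.5  4.3 -8.3] w 27.0
[[0.002, -0.02], [0.007, -0.041], [0.014, -0.059], [0.023, -0.075], [0.03, -0.085]]
```

```bash
python3 -m crank '[[0.002,-0.02,0,0],[0.007,-0.041,0,0],[0.014,-0.059,0,0],[0.023,-0.075,0,0],[0.03,-0.085,0,0]]'
python3 - <<'E'
from h import *
im=robot.read_camera("side");im=cv2.cvtColor(im,cv2.COLOR_RGB2BGR)
cv2.imwrite("pics/p9.png",cv2.resize(np.clip(im[150:270,190:310]*1.6,0,255).astype(np.uint8),None,fx=5,fy=5,interpolation=cv2.INTER_CUBIC))
st();plan([.5,.36,.22,.08,-.06]);plan([-.2,-.34,-.47,-.57,-.635],np.r_[G(-.06),0])
E
```

```text
time_s: 25.42
tool_pos: [492.4, -230.3, 317.5]
tcp_rot: [-0.004, 1.0, 0.004, -0.001]
ft_force: [-4.1, 0.0, 3.3]
width: 26.6
t 25.47 th 0.652 r 150.7 pos [ 493.7 -231.8  317.6] reaction along + 3.1 f [-3.1 -6.2 -3.8] w 27.1
[[-0.012, 0.02], [-0.021, 0.039], [-0.027, 0.059], [-0.03, 0.079], [-0.03, 0.1]]
[[0.003, 0.021], [0.008, 0.041], [0.016, 0.059], [0.023, 0.072], [0.029, 0.08]]
```

View pics/p9.png

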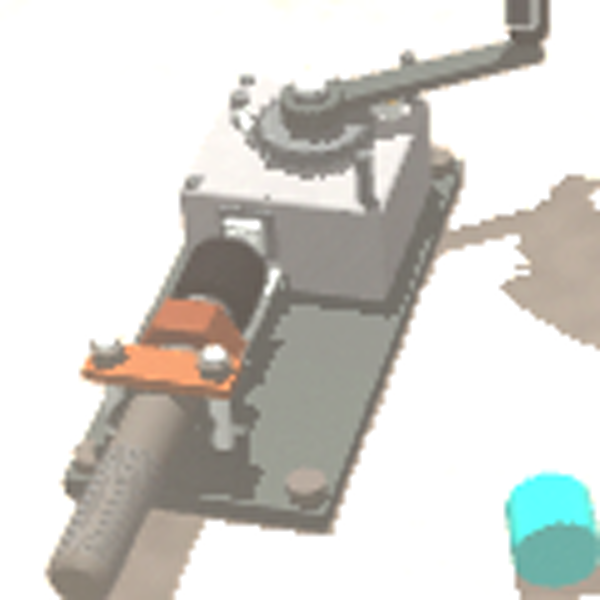

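```bash
python3 -m crank '[[-0.012,0.02,0,0],[-0.021,0.039,0,0],[-0.027,0.059,0,0],[-0.03,0.079,0,0],[-0.03,0.1,0,0]]'
python3 - <<'E'
from h import *
st();plan([-.2,-.34,-.47,-.57,-.635])
E
```

```text
time_s: 25.88
tool_pos: [463.4, -131.0, 317.6]
tcp_rot: [-0.003, 1.0, 0.004, 0.0]
ft_force: [5.4, -0.2, -7.8]
width: 26.8
t 25.88 th -0.062 r 150.4 pos [ 463.4 -131.   317.6] reaction along + -0.2 f [ 5.4 -0.2 -7.8] w 26.8
[[0.003, 0.02], [0.009, 0.041], [0.016, 0.059], [0.024, 0.072], [0.029, 0.08]]
```

```bash
python3 -m crank '[[0.003,0.02,0,0],[0.009,0.041,0,0],[0.016,0.059,0,0],[0.024,0.072,0,0],[0.029,0.08,0,0]]'
python3 - <<'E'
from h import *
st();plan([-.52,-.4,-.26,-.12,.02])
E
```

```text
time_s: 26.3
tool_pos: [493.1, -50.4, 317.6]
tcp_rot: [-0.001, 1.0, 0.005, 0.001]
ft_force: [-14.0, -39.2, -4.0]
width: 27.1
t 26.3 th -0.642 r 150.3 pos [493.1 -50.4 317.6] reaction along + 39.8 f [-14.  -39.2  -4. ] w 27.1
[[-0.01, -0.015], [-0.018, -0.032], [-0.025, -0.051], [-0.029, -0.072], [-0.03, -0.093]]
```

```bash
python3 -m crank '[[-0.01,-0.015,0,0],[-0.018,-0.032,0,0],[-0.025,-0.051,0,0],[-0.029,-0.072,0,0],[-0.03,-0.093,0,0]]'
python3 - <<'E'
from h import *
st();plan([.16,.3,.43,.55,.635])
E
```

```text
time_s: 26.72
tool_pos: [462.7, -143.2, 317.6]
tcp_rot: [-0.002, 1.0, 0.005, 0.001]
ft_force: [6.0, 3.5, -4.6]
width: 26.8
t 26.72 th 0.018 r 150.9 pos [ 462.7 -143.2  317.6] reaction along + -3.4 f [ 6.   3.5 -4.6] w 26.8
[[0.003, -0.021], [0.008, -0.042], [0.014, -0.06], [0.023, -0.076], [0.03, -0.086]]
```

```bash
python3 -m crank '[[0.003,-0.021,0,0],[0.008,-0.042,0,0],[0.014,-0.06,0,0],[0.023,-0.076,0,0],[0.03,-0.085,0,0]]'
python3 - <<'E'
from h import *
im=robot.read_camera("side");im=cv2.cvtColor(im,cv2.COLOR_RGB2BGR)
cv2.imwrite("pics/p10.png",cv2.resize(np.clip(im[150:270,190:310]*1.6,0,255).astype(np.uint8),None,fx=5,fy=5,interpolation=cv2.INTER_CUBIC))
st();plan([.5,.36,.22,.08,-.06])
E
```

```text
time_s: 27.13
tool_pos: [491.9, -229.4, 317.4]
tcp_rot: [-0.002, 1.0, 0.005, -0.0]
ft_force: [-7.7, -3.4, 4.3]
width: 26.8
t 27.18 th 0.644 r 150.6 pos [ 493.  -230.8  317.6] reaction along + 3.2 f [-4.6 -7.5 -1.1] w 26.5
[[-0.011, 0.019], [-0.02, 0.038], [-0.026, 0.058], [-0.029, 0.078], [-0.029, 0.099]]
```

View pics/p10.png

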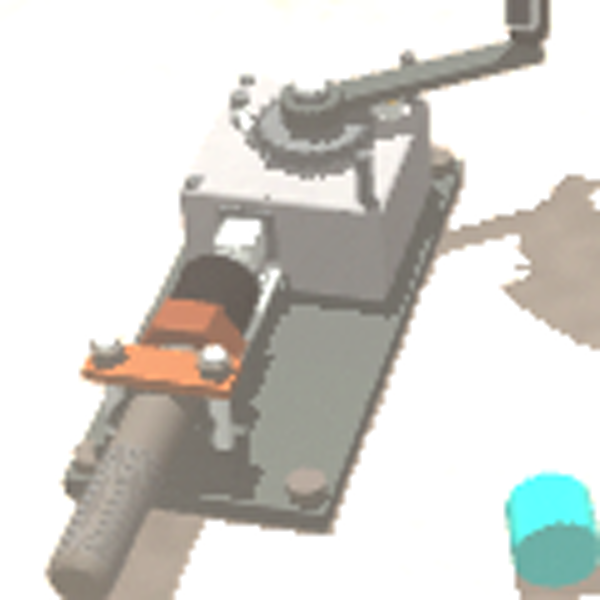

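```bash
python3 -m crank '[[-0.011,0.019,0,0],[-0.02,0.038,0,0],[-0.026,0.058,0,0],[-0.029,0.078,0,0],[-0.029,0.099,0,0]]'
python3 - <<'E'
from h import *
st();plan([-.2,-.34,-.47,-.57,-.625])
E
```

```text
time_s: 27.6
tool_pos: [463.3, -130.9, 317.6]
tcp_rot: [-0.001, 1.0, 0.005, 0.0]
ft_force: [3.1, -1.6, -5.6]
width: 26.9
t 27.6 th -0.063 r 150.5 pos [ 463.3 -130.9  317.6] reaction along + 1.4 f [ 3.1 -1.6 -5.6] w 26.9
[[0.003, 0.02], [0.009, 0.041], [0.016, 0.058], [0.024, 0.071], [0.029, 0.078]]
```

```bash
python3 -m crank '[[0.003,0.02,0,0],[0.009,0.041,0,0],[0.016,0.058,0,0],[0.024,0.071,0,0],[0.029,0.078,0,0]]'
python3 - <<'E'
from h import *
st();plan([-.55,-.45,-.35])
E
```

```text
time_s: 28.02
tool_pos: [492.7, -51.3, 317.5]
tcp_rot: [-0.001, 1.0, 0.005, 0.001]
ft_force: [1.0, -2.7, -2.4]
width: 26.9
t 28.02 th -0.636 r 150.1 pos [492.7 -51.3 317.5] reaction along + 1.6 f [ 1.  -2.7 -2.4] w 26.9
[[-0.007, -0.011], [-0.014, -0.024], [-0.02, -0.038]]
```

```bash
python3 -m crank '[[-0.007,-0.011,0,0],[-0.014,-0.024,0,0],[-0.02,-0.038,0,0],[-0.02,-0.038,0,0]]'
python3 - <<'E'
from h import *
st();plan([-.27,-.2,-.2])
E
```

```text
time_s: 28.35
tool_pos: [471.5, -91.3, 317.6]
tcp_rot: [-0.001, 1.0, 0.005, 0.0]
ft_force: [-1.4, -0.9, -1.8]
width: 26.8
t 28.35 th -0.333 r 150.3 pos [471.5 -91.3 317.6] reaction along + 1.3 f [-1.4 -0.9 -1.8] w 26.8
[[-0.003, -0.009], [-0.005, -0.019], [-0.005, -0.019]]
```

```bash
python3 -m crank '[[-0.003,-0.009,0,0],[-0.005,-0.019,0,0],[-0.007,-0.029,0,0],[-0.007,-0.029,0,0]]'
python3 - <<'E'
from h import *
o=st();plan([th(o["tool_pos"])+.07,th(o["tool_pos"])+.14,th(o["tool_pos"])+.2])
E
```

```text
time_s: 28.68
tool_pos: [464.2, -122.0, 317.6]
tcp_rot: [-0.001, 1.0, 0.004, 0.0]
ft_force: [2.0, 0.5, -2.6]
width: 27.2
t 28.68 th -0.122 r 150.4 pos [ 464.2 -122.   317.6] reaction along + -0.8 f [ 2.   0.5 -2.6] w 27.2
[[-0.001, -0.011], [-0.001, -0.021], [-0.0, -0.03]]
```

```bash
python3 -m crank '[[-0.001,-0.011,0,0],[-0.001,-0.021,0,0],[0,-0.03,0,0],[0,-0.03,0,0]]'
python3 - <<'E'
from h import *
o=st();t=th(o["tool_pos"]);plan([t+.07,t+.14,t+.2])
E
```

```text
time_s: 29.02
tool_pos: [463.8, -152.6, 317.5]
tcp_rot: [-0.001, 1.0, 0.004, -0.001]
ft_force: [-1.3, 2.5, 1.1]
width: 26.6
t 29.02 th 0.082 r 150.2 pos [ 463.8 -152.6  317.5] reaction along + -2.5 f [-1.3  2.5  1.1] w 26.6
[[0.001, -0.01], [0.003, -0.021], [0.006, -0.029]]
```

```bash
python3 -m crank '[[0.001,-0.01,0,0],[0.003,-0.021,0,0],[0.006,-0.029,0,0],[0.006,-0.029,0,0]]'
python3 - <<'E'
from h import *
o=st();t=th(o["tool_pos"]);plan([t+.07,t+.14,t+.2])
E
```

```text
time_s: 29.35
tool_pos: [469.1, -181.4, 317.5]
tcp_rot: [-0.002, 1.0, 0.003, -0.002]
ft_force: [-2.8, 5.6, 5.4]
width: 27.0
t 29.35 th 0.277 r 150.1 pos [ 469.1 -181.4  317.5] reaction along + -6.2 f [-2.8  5.6  5.4] w 27.0
[[0.003, -0.01], [0.007, -0.02], [0.011, -0.028]]
```

```bash
python3 -m crank '[[0.002,-0.007,0,0],[0.005,-0.014,0,0],[0.005,-0.014,0,0],[0.005,-0.014,0,0]]'
python3 - <<'E'
from h import *
o=st();t=th(o["tool_pos"]);plan([t+.05,t+.1])
E
```

```text
time_s: 29.68
tool_pos: [473.4, -194.2, 317.4]
tcp_rot: [-0.004, 1.0, 0.003, -0.003]
ft_force: [-1.8, 6.3, 4.3]
width: 26.9
t 29.68 th 0.367 r 150.1 pos [ 473.4 -194.2  317.4] reaction along + -6.5 f [-1.8  6.3  4.3] w 26.9
[[0.003, -0.007], [0.006, -0.014]]
```

```bash
python3 -m crank '[[0.003,-0.007,0,0],[0.006,-0.014,0,0],[0.006,-0.014,0,0],[0.006,-0.014,0,0]]'
python3 - <<'E'
from h import *
o=st();t=th(o["tool_pos"]);plan([t+.05,t+.1])
E
```

```text
time_s: 30.02
tool_pos: [478.7, -206.6, 317.5]
tcp_rot: [-0.006, 1.0, 0.003, -0.004]
ft_force: [-1.3, 9.0, 4.7]
width: 26.9
t 30.02 th 0.457 r 150.2 pos [ 478.7 -206.6  317.5] reaction along + -8.6 f [-1.3  9.   4.7] w 26.9
[[0.004, -0.007], [0.007, -0.013]]
```

```bash
python3 -m crank '[[0.004,-0.007,0,0],[0.007,-0.013,0,0],[0.007,-0.013,0,0],[0.007,-0.013,0,0]]'
python3 - <<'E'
from h import *
o=st();t=th(o["tool_pos"]);plan([t+.05,t+.1])
im=robot.read_camera("side");im=cv2.cvtColor(im,cv2.COLOR_RGB2BGR)
cv2.imwrite("pics/p11.png",cv2.resize(np.clip(im[150:270,190:310]*1.6,0,255).astype(np.uint8),None,fx=5,fy=5,interpolation=cv2.INTER_CUBIC))
E
```

```text
time_s: 30.35
tool_pos: [484.7, -217.7, 317.4]
tcp_rot: [-0.008, 1.0, 0.003, -0.006]
ft_force: [-2.1, 10.2, 5.9]
width: 27.1
t 30.35 th 0.541 r 150.2 pos [ 484.7 -217.7  317.4] reaction along + -9.8 f [-2.1 10.2  5.9] w 27.1
[[0.004, -0.006], [0.009, -0.012]]
```

View pics/p11.png

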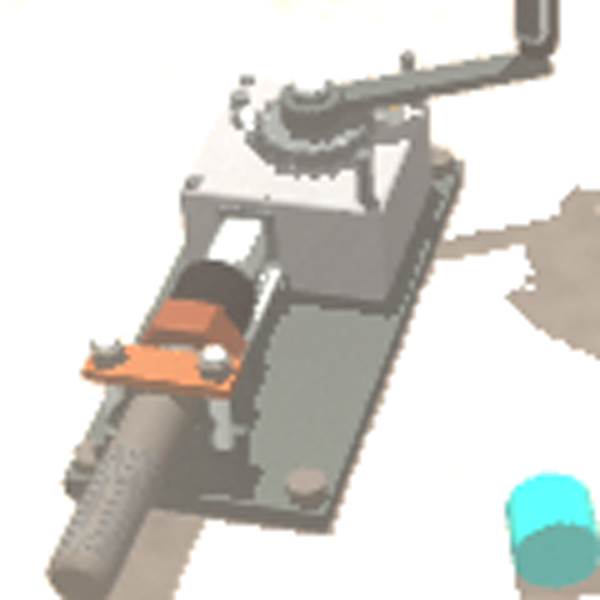

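```bash
python3 -m crank '[[0.004,-0.006,0,0],[0.009,-0.012,0,0],[0.009,-0.012,0,0],[0.009,-0.012,0,0]]'
python3 - <<'E'
from h import *
o=st();t=th(o["tool_pos"]);plan([t+.02,.65])
E
```

```text
time_s: 30.73
tool_pos: [491.7, -227.9, 317.3]
tcp_rot: [-0.01, 1.0, 0.003, -0.009]
ft_force: [-7.3, 8.7, 8.9]
width: 26.8
t 30.73 th 0.623 r 150.0 pos [ 491.7 -227.9  317.3] reaction along + -11.3 f [-7.3  8.7  8.9] w 26.8
[[0.002, -0.002], [0.002, -0.003]]
```

```bash
python3 -m crank '[[0.002,-0.003,0,0],[0.004,-0.005,0,0],[0.004,-0.005,0,0],[0.004,-0.005,0,0]]'
python3 - <<'E'
from h import *
st()
E
python3 -m crank '[[0,0,0,0],[0,0,0,0]]'
python3 - <<'E'
from h import *
o=st();t=th(o["tool_pos"]);plan([t-.06,t-.12,t-.18,t-.18])
E
```

```text
time_s: 31.07
tool_pos: [493.8, -230.6, 317.3]
tcp_rot: [-0.012, 1.0, 0.003, -0.011]
ft_force: [-6.1, 10.3, 9.8]
width: 26.6
t 31.07 th 0.646 r 149.9 pos [ 493.8 -230.6  317.3] reaction along + -11.9 f [-6.1 10.3  9.8] w 26.6
time_s: 31.23
tool_pos: [492.2, -228.0, 317.3]
tcp_rot: [-0.014, 1.0, 0.003, -0.013]
ft_force: [-3.5, 11.4, 7.6]
width: 26.7
t 31.23 th 0.626 r 149.7 pos [ 492.2 -228.   317.3] reaction along + -11.3 f [-3.5 11.4  7.6] w 26.7
[[-0.005, 0.007], [-0.01, 0.015], [-0.014, 0.023], [-0.014, 0.023]]
```

```bash
python3 -m crank '[[-0.003,0.004,0,0],[-0.005,0.007,0,0],[-0.005,0.007,0,0],[-0.005,0.007,0,0]]'
python3 - <<'E'
from h import *
o=st();t=th(o["tool_pos"]);plan([t-.06,t-.12,t-.18,t-.24,t-.3])
E
```

```text
time_s: 31.57
tool_pos: [486.2, -218.4, 317.3]
tcp_rot: [-0.017, 1.0, 0.004, -0.014]
ft_force: [-2.5, 12.9, 5.4]
width: 26.7
t 31.57 th 0.55 r 149.3 pos [ 486.2 -218.4  317.3] reaction along + -12.3 f [-2.5 12.9  5.4] w 26.7
[[-0.005, 0.007], [-0.009, 0.016], [-0.013, 0.024], [-0.016, 0.032], [-0.018, 0.041]]
```

```bash
cat >> h.py <<'E'
from scipy.spatial.transform import Rotation as Ro
def gp(o):
    q=o["tcp_rot"];return o["tool_pos"]+Ro.from_quat([q[1],q[2],q[3],q[0]]).apply([0,0,155])
E
python3 - <<'E'
from h import *
o=st();g=gp(o);print(g,th(g),np.linalg.norm(g[:2]-AX),o["wrist_torque"],o["tcp_rot"])
im=robot.read_camera("side");im=cv2.cvtColor(im,cv2.COLOR_RGB2BGR)
cv2.imwrite("pics/p12.png",cv2.resize(np.clip(im[120:240,190:350]*1.4,0,255).astype(np.uint8),None,fx=5,fy=5,interpolation=cv2.INTER_CUBIC))
E
```

```text
t 31.57 th 0.55 r 149.3 pos [ 486.2 -218.4  317.3] reaction along + -12.3 f [-2.5 12.9  5.4] w 26.7
[ 481.68136477 -213.23984027  162.41824989] 0.5048189461737919 150.60476394698713 [ 0.97870899 -0.16576095 -0.0457033 ] [-0.01676525  0.99974925  0.00355559 -0.01441273]
```

View pics/p12.png

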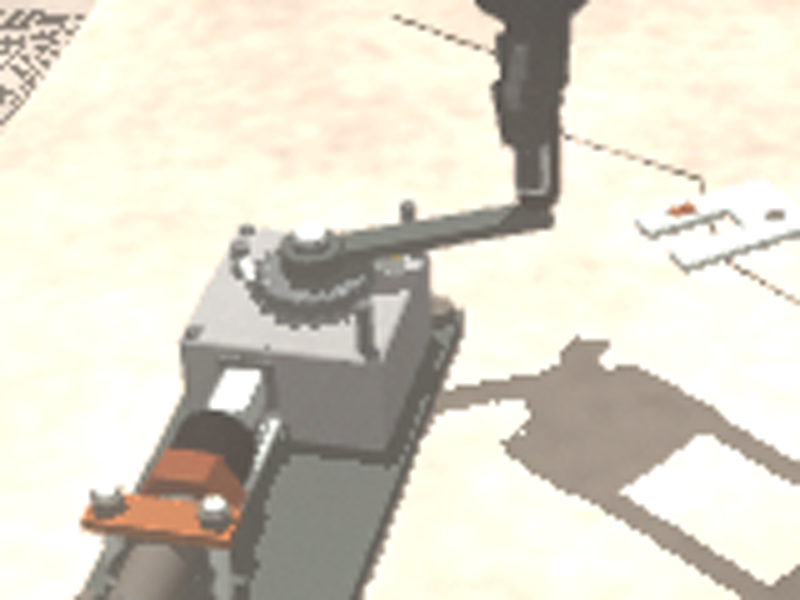

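```bash
python3 -m crank '[[0,0,0,0],[0,0,0,0],[0,0,0,0]]'
python3 - <<'E'
from h import *
o=st();g=gp(o);print(g,th(g),o["wrist_torque"],o["tcp_rot"])
t=th(g);p=G(t);print([[ (G(t+d)-p).round(1).tolist()] for d in(.04,.08,.12,.16,-.05,-.1,-.15,-.2)])
E
```

```text
time_s: 31.87
tool_pos: [485.1, -216.2, 317.2]
tcp_rot: [-0.019, 1.0, 0.004, -0.016]
ft_force: [-3.3, 11.9, 5.5]
width: 27.0
t 31.87 th 0.534 r 149.1 pos [ 485.1 -216.2  317.2] reaction along + -11.9 f [-3.3 11.9  5.5] w 27.0
[ 480.21202263 -210.45405304  162.42491355] 0.4839048517395983 [ 0.5677445   0.03156126 -0.01963475] [-0.01871565  0.99969326  0.00372437 -0.0157873 ]
[[[2.9, -5.3]], [[6.0, -10.4]], [[9.3, -15.4]], [[12.8, -20.3]], [[-3.3, 6.7]], [[-6.3, 13.6]], [[-8.9, 20.6]], [[-11.2, 27.8]]]
```

```bash
python3 -m crank '[[0.004,-0.007,0,0],[0.008,-0.013,0,0],[0.012,-0.019,0,0],[0.015,-0.023,0,0],[0.015,-0.023,0,0]]'
python3 - <<'E'
from h import *
o=st();g=gp(o);print(g,th(g),o["wrist_torque"],o["tcp_rot"])
E
```

```text
time_s: 32.28
tool_pos: [498.7, -237.3, 317.1]
tcp_rot: [-0.021, 1.0, 0.004, -0.018]
ft_force: [-6.1, 12.6, 7.6]
width: 27.4
t 32.28 th 0.701 r 150.2 pos [ 498.7 -237.3  317.1] reaction along + -13.6 f [-6.1 12.6  7.6] w 27.4
[ 493.06062771 -230.79519627  162.29283829] 0.6438499640983254 [0.5700181  0.52134718 0.00874427] [-0.02101083  0.99960557  0.00389014 -0.01822411]
```

```bash
python3 -m crank '[[-0.004,0.005,0,0],[-0.008,0.012,0,0],[-0.008,0.012,0,0]]'
python3 - <<'E'
from h import *
o=st();g=gp(o);print(g,th(g),o["wrist_torque"],o["tcp_rot"])
im=robot.read_camera("side");im=cv2.cvtColor(im,cv2.COLOR_RGB2BGR)
cv2.imwrite("pics/p13.png",cv2.resize(np.clip(im[120:240,190:350]*1.4,0,255).astype(np.uint8),None,fx=5,fy=5,interpolation=cv2.INTER_CUBIC))
E
```

```text
time_s: 32.53
tool_pos: [489.0, -222.3, 317.0]
tcp_rot: [-0.023, 1.0, 0.004, -0.02]
ft_force: [-4.8, 12.0, 5.0]
width: 26.7
t 32.53 th 0.582 r 149.0 pos [ 489.  -222.3  317. ] reaction along + -12.7 f [-4.8 12.   5. ] w 26.7
[ 482.71102786 -215.06605073  162.30978991] 0.5187396419189884 [ 0.59817167  0.18689393 -0.05598836] [-0.02330699  0.99951811  0.00414536 -0.02007876]
```

View pics/p13.png

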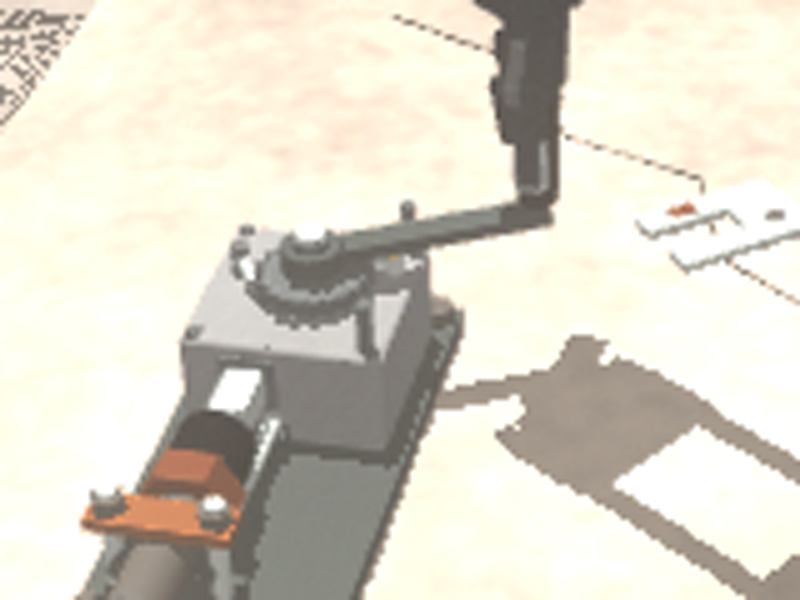

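```bash
python3 -m crank '[[-0.004,0.007,0,0],[-0.006,0.011,0,0],[-0.006,0.011,0,0]]'
python3 - <<'E'
from h import *
o=st();g=gp(o);print(th(g))
E
python3 -m crank '[[-0.004,0.008,0,0],[-0.005,0.011,0,0],[-0.005,0.011,0,0]]'
python3 - <<'E'
from h import *
o=st();g=gp(o);print(th(g),o["tcp_rot"])
E
```

```text
time_s: 32.83
tool_pos: [482.3, -209.1, 317.1]
tcp_rot: [-0.025, 0.999, 0.005, -0.021]
ft_force: [-0.7, 11.1, 2.0]
width: 26.9
t 32.83 th 0.482 r 148.1 pos [ 482.3 -209.1  317.1] reaction along + -10.2 f [-0.7 11.1  2. ] w 26.9
0.4173972490898253
time_s: 33.08
tool_pos: [477.6, -197.6, 317.2]
tcp_rot: [-0.024, 1.0, 0.005, -0.02]
ft_force: [3.3, 2.6, -6.2]
width: 27.0
t 33.08 th 0.398 r 147.4 pos [ 477.6 -197.6  317.2] reaction along + -1.1 f [ 3.3  2.6 -6.2] w 27.0
0.33720902168369665 [-0.02390907  0.99950712  0.00501322 -0.01971648]
```

Run:
```python
from h import *
g=gp(robot.get_obs());print(g,np.linalg.norm(g[:2]-AX));plan([.25,.15,.05,-.04,-.04],g)
```

```text
[ 471.45153782 -190.20215594  162.51849724] 150.52581288341213
[[-0.003, 0.013], [-0.006, 0.027], [-0.008, 0.042], [-0.008, 0.056], [-0.008, 0.056]]
```

```bash
python3 -m crank '[[-0.003,0.013,0,0],[-0.006,0.027,0,0],[-0.008,0.042,0,0],[-0.008,0.056,0,0],[-0.008,0.056,0,0]]'
python3 - <<'E'
from h import *
o=st();g=gp(o);print(th(g),g);plan([.05,.12,.18],g)
E
```

```text
time_s: 33.5
tool_pos: [469.4, -139.2, 317.2]
tcp_rot: [-0.024, 1.0, 0.006, -0.019]
ft_force: [0.4, 1.3, -4.4]
width: 26.7
t 33.5 th -0.008 r 144.1 pos [ 469.4 -139.2  317.2] reaction along + -1.3 f [ 0.4  1.3 -4.4] w 26.7
-0.05767151931824449 [ 463.33425563 -131.7300992   162.51069596]
[[0.0, -0.016], [0.001, -0.027], [0.003, -0.036]]
```

```bash
python3 -m crank '[[0,-0.01,0,0],[0.001,-0.02,0,0],[0.003,-0.036,0,0],[0.003,-0.036,0,0]]'
python3 - <<'E'
from h import *
o=st();g=gp(o);print(th(g),g,"%.1f"%0);plan([th(g)+.08,th(g)+.15],g)
E
```

```text
time_s: 33.83
tool_pos: [472.0, -176.3, 317.0]
tcp_rot: [-0.026, 0.999, 0.005, -0.021]
ft_force: [-1.2, 10.3, 1.6]
width: 27.1
t 33.83 th 0.249 r 146.0 pos [ 472.  -176.3  317. ] reaction along + -10.3 f [-1.2 10.3  1.6] w 27.1
0.18666382584711252 [ 465.59531388 -168.33364495  162.38104655] 0.0
[[0.003, -0.012], [0.006, -0.022]]
```

```bash
python3 -m crank '[[0.003,-0.012,0,0],[0.006,-0.023,0,0],[0.006,-0.023,0,0]]'
python3 - <<'E'
from h import *
o=st();g=gp(o);print(th(g),g);plan([th(g)+.04,th(g)+.08],g)
E
```

```text
time_s: 34.08
tool_pos: [478.1, -199.8, 317.0]
tcp_rot: [-0.028, 0.999, 0.004, -0.021]
ft_force: [0.1, 12.4, 3.4]
width: 26.5
t 34.08 th 0.413 r 147.9 pos [ 478.1 -199.8  317. ] reaction along + -11.3 f [ 0.1 12.4  3.4] w 26.5
0.34253542747135246 [ 471.61701935 -190.99435427  162.37884552]
[[0.003, -0.005], [0.005, -0.011]]
```

```bash
python3 -m crank '[[0.003,-0.006,0,0],[0.006,-0.012,0,0],[0.006,-0.012,0,0]]'
python3 - <<'E'
from h import *
o=st();g=gp(o);print(th(g),g)
E
python3 -m crank '[[-0.002,0.004,0,0],[-0.003,0.007,0,0],[-0.003,0.007,0,0]]'
python3 - <<'E'
from h import *
o=st();g=gp(o);print(th(g),g)
E
```

```text
time_s: 34.33
tool_pos: [482.9, -211.3, 316.8]
tcp_rot: [-0.032, 0.999, 0.003, -0.023]
ft_force: [-3.1, 12.1, 7.4]
width: 26.8
t 34.33 th 0.497 r 148.6 pos [ 482.9 -211.3  316.8] reaction along + -12.1 f [-3.1 12.1  7.4] w 26.8
0.4178123829518558 [ 475.82683801 -201.52016767  162.30111173]
time_s: 34.58
tool_pos: [479.3, -202.8, 316.8]
tcp_rot: [-0.035, 0.999, 0.002, -0.023]
ft_force: [0.7, 15.7, 2.2]
width: 26.7
t 34.58 th 0.435 r 148.0 pos [ 479.3 -202.8  316.8] reaction along + -13.9 f [ 0.7 15.7  2.2] w 26.7
0.35053841105418915 [ 472.01117295 -192.13380025  162.37444942]
```

```bash
python3 -m crank '[[-0.002,0.006,0,0],[-0.003,0.009,0,0],[-0.003,0.009,0,0]]'
python3 - <<'E'
from h import *
o=st();g=gp(o);print(th(g),g)
im=robot.read_camera("side");im=cv2.cvtColor(im,cv2.COLOR_RGB2BGR)
cv2.imwrite("pics/p14.png",cv2.resize(np.clip(im[130:250,190:350]*1.4,0,255).astype(np.uint8),None,fx=5,fy=5,interpolation=cv2.INTER_CUBIC))
E
```

```text
time_s: 34.83
tool_pos: [475.8, -192.5, 316.8]
tcp_rot: [-0.037, 0.999, 0.001, -0.024]
ft_force: [1.7, 15.0, 0.3]
width: 26.8
t 34.83 th 0.362 r 147.2 pos [ 475.8 -192.5  316.8] reaction along + -13.4 f [ 1.7 15.   0.3] w 26.8
0.27260766653310803 [ 468.44905732 -180.95153967  162.387071  ]
```

View pics/p14.png

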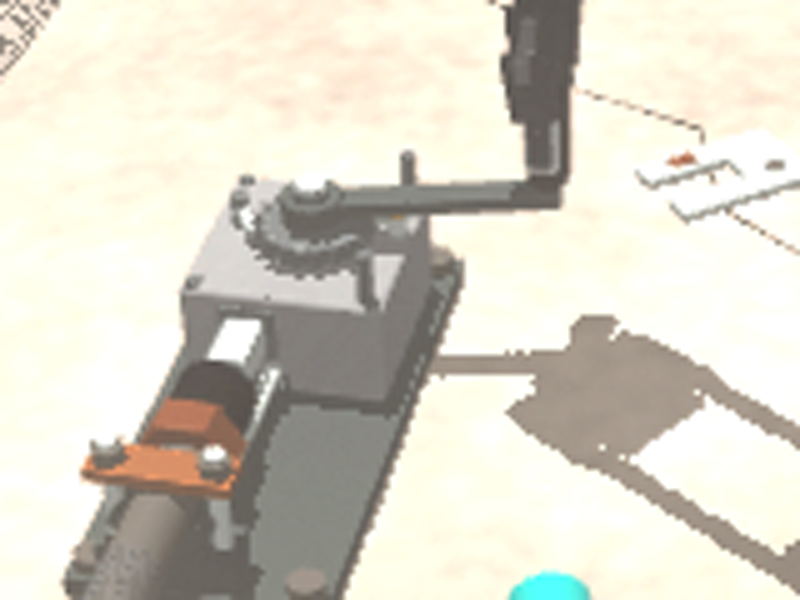

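Run:
```python
from h import *
g=gp(robot.get_obs());plan([.34,.40,.45,.48,.48],g)
```

```text
[[0.004, -0.009], [0.007, -0.018], [0.01, -0.025], [0.012, -0.029], [0.012, -0.029]]
```

```bash
python3 -m crank '[[0.004,-0.009,0,0],[0.007,-0.018,0,0],[0.01,-0.025,0,0],[0.012,-0.029,0,0],[0.012,-0.029,0,0]]'
python3 - <<'E'
from h import *
o=st();g=gp(o);print(th(g),g)
E
python3 -m crank '[[-0.003,0.004,0,0],[-0.005,0.01,0,0],[-0.005,0.01,0,0]]'
python3 - <<'E'
from h import *
o=st();g=gp(o);print(th(g),g)
E
```

```text
time_s: 35.3
tool_pos: [486.8, -220.6, 316.4]
tcp_rot: [-0.041, 0.999, 0.0, -0.026]
ft_force: [-1.9, 15.3, 4.1]
width: 27.2
t 35.3 th 0.564 r 149.9 pos [ 486.8 -220.6  316.4] reaction along + -14.0 f [-1.9 15.3  4.1] w 27.2
0.46493665560852016 [ 478.81383875 -207.96024163  162.12496623]
time_s: 35.55
tool_pos: [481.8, -210.1, 316.5]
tcp_rot: [-0.042, 0.999, -0.0, -0.025]
ft_force: [2.4, 10.4, -1.6]
width: 26.7
t 35.55 th 0.487 r 149.0 pos [ 481.8 -210.1  316.5] reaction along + -8.1 f [ 2.4 10.4 -1.6] w 26.7
0.38540436031883607 [ 473.89991254 -197.03475866  162.23105947]
```

```bash
python3 -m crank '[[-0.001,0.003,0,0],[-0.002,0.005,0,0],[-0.002,0.005,0,0]]'
python3 - <<'E'
from h import *
o=st();g=gp(o);print(th(g),g)
E
```

```text
time_s: 35.8
tool_pos: [480.0, -205.7, 316.5]
tcp_rot: [-0.042, 0.999, -0.0, -0.025]
ft_force: [3.0, 3.4, -4.2]
width: 26.9
t 35.8 th 0.455 r 148.6 pos [ 480.  -205.7  316.5] reaction along + -1.7 f [ 3.   3.4 -4.2] w 26.9
0.3552294201451022 [ 472.30846879 -192.77727191  162.26504   ]
```

```bash
python3 -m crank '[[0,0,0,0],[0,0,0,0],[0,0,0,0],[0,0,0,0]]' 0.07; python3 -m crank '[[0,0,0.02,0],[0,0,0.045,0],[0,0,0.08,0],[0,0,0.11,0],[0,0,0.14,0]]'; python3 -m crank '[[-0.03,-0.02,0.01,0],[-0.05,-0.05,0.01,0],[-0.06,-0.08,0.01,0],[-0.07,-0.1,0.01,0],[-0.07,-0.1,0.01,0]]'
python3 - <<'E'
from h import *
st()
for n in("side","top"):
    im=robot.read_camera(n);im=cv2.cvtColor(im,cv2.COLOR_RGB2BGR);cv2.imwrite(f"pics/p15{n}full.png",im)
    im=im[140:260,190:310] if n=="side" else im[110:230,210:400]
    cv2.imwrite(f"pics/p15{n}.png",cv2.resize(np.clip(im*1.5,0,255).astype(np.uint8),None,fx=4 if n=="top" else 5,fy=4 if n=="top" else 5,interpolation=cv2.INTER_CUBIC))
E
```

```text
time_s: 36.13
tool_pos: [479.8, -206.1, 316.6]
tcp_rot: [-0.042, 0.999, -0.001, -0.025]
ft_force: [0.3, -0.3, -0.4]
width: 69.8
time_s: 36.55
tool_pos: [479.4, -206.0, 458.2]
tcp_rot: [-0.042, 0.999, -0.001, -0.025]
ft_force: [-0.0, 0.5, -0.9]
width: 70.1
time_s: 36.97
tool_pos: [407.9, -309.3, 468.5]
tcp_rot: [-0.041, 0.999, -0.003, -0.026]
ft_force: [0.6, -0.8, -0.2]
width: 70.2
t 36.97 th 0.688 r 266.1 pos [ 407.9 -309.3  468.5] reaction along + 1.0 f [ 0.6 -0.8 -0.2] w 70.2
```

View pics/p15side.png

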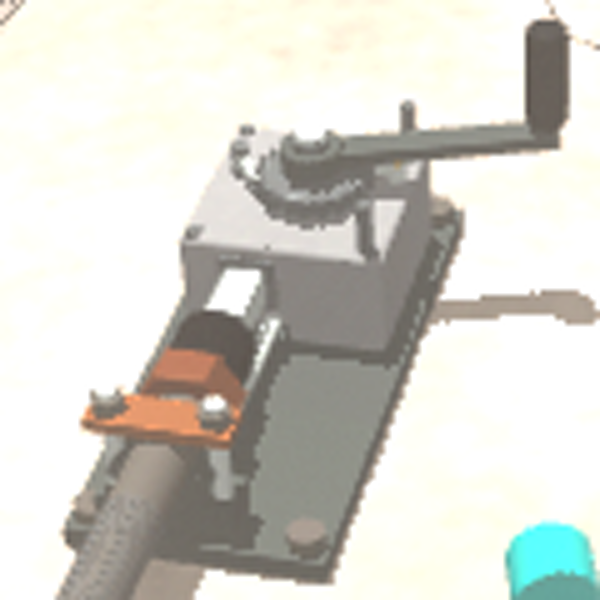

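View pics/p15top.png

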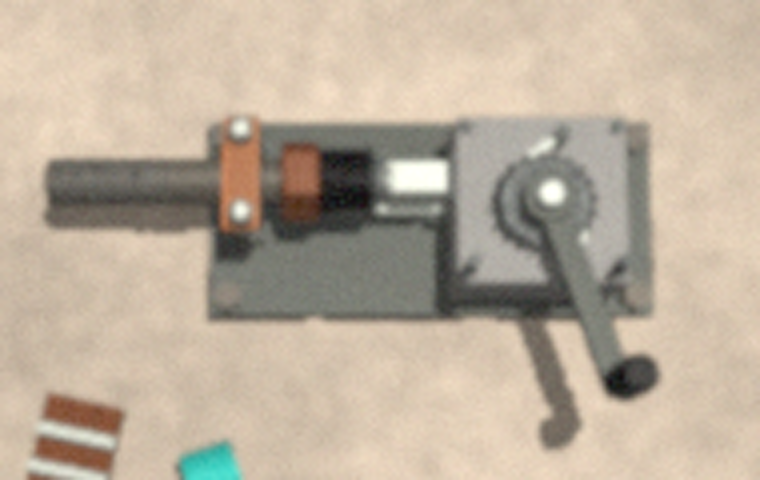

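View pics/p15sidefull.png

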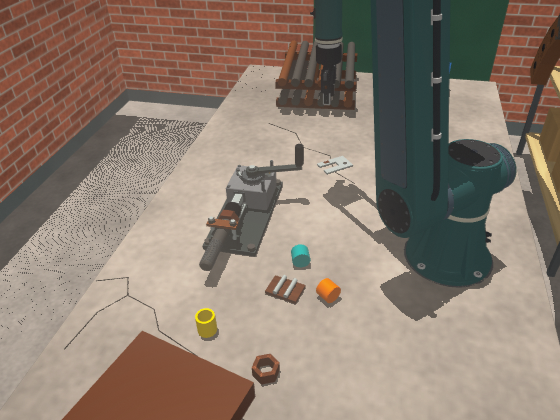

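Run:
```python
from h import *
T=cv2.imread("pics/p15topfull.png")[...,::-1].astype(float);A=cv2.cvtColor(cv2.imread("pics/top0.png"),cv2.COLOR_BGR2RGB).astype(float)
for n,(x,y) in dict(sleeve=(177,173),nut=(150,227),shim=(422,238)).items():
    print(n,np.abs(T[y-18:y+18,x-18:x+18]-A[y-18:y+18,x-18:x+18]).mean().round(1))
print(robot.hand_in())
```

```text
sleeve 1.8
nut 1.8
shim 63.6
the job is handed in; nothing more can be done
None
```

I pressed the black dust cap home on the stud, left the ratchet holding it and handed the job in at about 37 s. No verdict was reported.

**What I did**
- **Which way the mouth faced:** From the first pictures I wrongly took the mouth to face away from the stud. An averaged, contrast-stretched side view of the cap in the gripper showed the bore at the other end. I put the cap back on its rest and regrasped it with the wrist turned half round.
- **Placing:** I laid the cap in the cradle mouth to the stud, and both cameras showed it lying square there after release.
- **Pressing:** I made three full swings of the lever and one short one. The reading on the last drive peaked at 14.0 N.

**What the last checks showed**
- **Fit:** Both views show the rim tight against the nut and the ram well out. The gripper was open, with forces near zero.
- **Ratchet hold:** On the final back-swing the load on the lever fell away near 0.36–0.38 rad, so a notch is holding. I estimate 100–110 N on the cap; I could not measure it directly.
- **Loose parts:** The sleeve and spare nut match the first top picture. The same check on the shim disagreed (difference 63.6 against 1.8 for the others). I put that down to the arm covering it, but did not confirm it. In the side view the shim looks where it was.

**What went less well**
- On one back-swing I ran the lever onto its stop pin with about 40 N at the grip.
- The gripper slowly tilted to nearly 0.1 rad under the lever load. Because of this, the lever did not reach the next notch at the end of the third swing, and I needed the extra short swing.

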